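Stack the control-vial trays and ring for collection

TASK

Make up the outgoing stack on the metal dock: red-handled tray on the dock, yellow-handled tray on it, white cover on top, each fully down with all its corners interlocked on the posts below, and with all red-capped vials standing upright on the floor of the red-handled tray and all yellow-capped ones in the yellow-handled tray (there may be none of a colour). Once the whole stack is made up and let go, ring for collection by pressing the desk bell's plunger right down to its stop and letting it come back up. Leave the timer, the tape roll and the marker alone.

Things in the scene. Friction and masses are not known exactly. Their poses are not given: they have to be found in the camera images.
- dock: Fixed aluminium base plate, 140 (x) x 120 (y) x 10 mm, origin at the centre of its underside on the desk, z up. Four short corner posts, 14 mm across, at x +-47.5, y +-37.5 mm, tops 24 mm up, the last 5 mm tapered. A tray fully down on them has its underside 14 mm and its centre point 50 mm above this origin.
- tray_red_mid (a point): Centre of the loose grey tray with the red handle, 121 (x) x 101 (y) x 72 mm, 0.22 kg; 36 mm above its underside, z up, x along the handle. Floor top 14 mm above the underside; side walls 4 mm thick, 36 mm high; an open bay 111 x 40 mm each side of the handle, bay centres at y +-26 mm. Fully down on the dock this point is 50 mm above the dock's origin. Half a turn makes no difference.
- tray_red_handle (a point): Centre of the red handle bar, 54 mm above the underside: 64 mm along x, 12 mm thick along y, 16 mm high, carried by two thin posts at its ends, clear beneath. Pinch it across y.
- tray_red_posts (a point): Centre of the top plane of this tray's four round corner posts, 72 mm above its underside (both trays alike): 14 mm across, at x +-47.5, y +-37.5 mm, last 5 mm tapered to 7 mm. What is stacked above rests with its plate on them, while its four L-shaped corner lips, 10 mm deep, close round the outside of the posts with 2 mm play.
- tray_yellow_mid (a point): Centre of the loose grey tray with the yellow handle, 121 (x) x 101 (y) x 72 mm, 0.22 kg; 36 mm above its underside, z up, x along the handle. Floor top 14 mm above the underside; side walls 4 mm thick, 36 mm high; an open bay 111 x 40 mm each side of the handle, bay centres at y +-26 mm. Fully down on the red-handled tray this point is 62 mm above that tray's centre point. Half a turn makes no difference.
- tray_yellow_handle (a point): Centre of the yellow handle bar, 54 mm above the underside: 64 mm along x, 12 mm thick along y, 16 mm high, carried by two thin posts at its ends, clear beneath. Pinch it across y.
- cover_mid (a point): Middle of the loose white cover plate with blue handle, 121 (x) x 101 (y) x 52 mm, 0.16 kg; 26 mm above its underside, z up, x along the handle. Plate top 15.5 mm above the underside; the same L-shaped corner lips, 10 mm deep, as the trays. Fully down on a tray this point is 52 mm above that tray's centre point. Half a turn makes no difference.
- cover_handle (a point): Centre of the blue handle bar, 44 mm above the underside: 64 mm along x, 12 mm thick along y, 16 mm high, carried by two thin posts at its ends, clear beneath. Pinch it across y.
- vial_red_a_mid (a point): Small glass vial with a red screw cap, 22 mm across, 46 mm high, about 15 g, standing on the desk; may be absent. This point is its centre, 23 mm above its bottom; z is its axis, up.
- vial_red_b_mid (a point): Small glass vial with a red screw cap, 22 mm across, 46 mm high, about 15 g, standing on the desk; may be absent. This point is its centre, 23 mm above its bottom; z is its axis, up.
- vial_yellow_a_mid (a point): Small glass vial with a yellow screw cap, 22 mm across, 46 mm high, about 15 g, standing on the desk; may be absent. This point is its centre, 23 mm above its bottom; z is its axis, up.
- vial_yellow_b_mid (a point): Small glass vial with a yellow screw cap, 22 mm across, 46 mm high, about 15 g, standing on the desk; may be absent. This point is its centre, 23 mm above its bottom; z is its axis, up.
- bell_head (a point): Centre of the top of the brass plunger head (24 mm across) on a steel desk bell that is fixed to the desk; at rest 72 mm above the desk. It moves down with the plunger; z up.
- bell_plunger (a joint): Travel of the bell's spring plunger, pressed straight down: 0 at rest, 0.008 m at its stop. It takes about 2 N to start and about 6 N at the stop, and springs back when let go.
- analyser_front (a point): Middle of the front face of the tall grey analyser, a fixed solid cabinet on the right half of the desk: the face looks to -x, 552 mm wide (y) and 680 mm high from the desk; nothing is to be done to it, keep the arm clear of it.
- timer: Loose bystander, to be left alone: white lab timer, 62 x 66 x 19 mm, origin under its centre.
- tape_roll: Loose bystander, to be left alone: flat roll of green tape, 98 mm across, 19 mm high, origin under its centre.
- marker: Loose bystander, to be left alone: blue marker pen lying flat, 124 x 10 mm, origin under its centre, x along it.
Things that resemble listed ones, but are neither listed nor needed, are in the scene too. Leave any orange or purple look-alike of the part that bears vial_yellow_a_mid alone.

How it is judged:
On the way, in this order (a step that is already met when the one before it is completed fails the run):
1. the stack is complete: red-handled tray down on the dock, yellow-handled tray on it, cover on that, corners interlocked, every vial standing in the tray of its colour, and the hand off the stack (x of tray_red_mid in the frame of dock between -0.004 and 0.004 m and y of tray_red_mid in the frame of dock between -0.004 and 0.004 m and z of tray_red_mid in the frame of dock between 0.047 and 0.053 m and angle between the x axis of tray_red_mid and the x axis of dock, either way round below 0.06 rad and angle between the z axis of tray_red_mid and the z axis of dock, either way round below 0.04 rad and x of tray_yellow_mid in the frame of tray_red_mid between -0.004 and 0.004 m and y of tray_yellow_mid in the frame of tray_red_mid between -0.004 and 0.004 m and z of tray_yellow_mid in the frame of tray_red_mid between 0.059 and 0.065 m and angle between the x axis of tray_yellow_mid and the x axis of tray_red_mid, either way round below 0.06 rad and angle between the z axis of tray_yellow_mid and the z axis of tray_red_mid, either way round below 0.04 rad and x of cover_mid in the frame of tray_yellow_mid between -0.004 and 0.004 m and y of cover_mid in the frame of tray_yellow_mid between -0.004 and 0.004 m and z of cover_mid in the frame of tray_yellow_mid between 0.049 and 0.055 m and angle between the x axis of cover_mid and the x axis of tray_yellow_mid, either way round below 0.06 rad and angle between the z axis of cover_mid and the z axis of tray_yellow_mid, either way round below 0.04 rad and x of vial_red_a_mid in the frame of tray_red_mid between -0.055 and 0.055 m and y of vial_red_a_mid in the frame of tray_red_mid between -0.045 and 0.045 m and z of vial_red_a_mid in the frame of tray_red_mid between -0.006 and 0.008 m and angle between each of vial_red_a_mid, vial_red_b_mid, vial_yellow_a_mid, vial_yellow_b_mid's own z axis and vertical below 0.2 rad and x of vial_red_b_mid in the frame of tray_red_mid between -0.055 and 0.055 m and y of vial_red_b_mid in the frame of tray_red_mid between -0.045 and 0.045 m and z of vial_red_b_mid in the frame of tray_red_mid between -0.006 and 0.008 m and x of vial_yellow_a_mid in the frame of tray_yellow_mid between -0.055 and 0.055 m and y of vial_yellow_a_mid in the frame of tray_yellow_mid between -0.045 and 0.045 m and z of vial_yellow_a_mid in the frame of tray_yellow_mid between -0.006 and 0.008 m and x of vial_yellow_b_mid in the frame of tray_yellow_mid between -0.055 and 0.055 m and y of vial_yellow_b_mid in the frame of tray_yellow_mid between -0.045 and 0.045 m and z of vial_yellow_b_mid in the frame of tray_yellow_mid between -0.006 and 0.008 m and contact force between the fingers and tray_red below 0.05 N and contact force between the fingers and tray_yellow below 0.05 N and contact force between the fingers and cover below 0.05 N), for 0.3 s.
2. then the bell's plunger is pressed to its stop (value of joint bell_plunger above 0.007 m), for 0.05 s.
At the end, for the whole second after the job is handed in: Both trays and the cover interlocked on the dock in order (4 mm sideways, 3 mm in height, 0.06 rad turn, 0.04 rad tilt), each vial upright (0.2 rad) on the floor of the tray of its colour, all at rest; the bell pressed at least 7 of 8 mm after that and up again (1.5 mm) (x of tray_red_mid in the frame of dock between -0.004 and 0.004 m and y of tray_red_mid in the frame of dock between -0.004 and 0.004 m and z of tray_red_mid in the frame of dock between 0.047 and 0.053 m and angle between the x axis of tray_red_mid and the x axis of dock, either way round below 0.06 rad and angle between the z axis of tray_red_mid and the z axis of dock, either way round below 0.04 rad and x of tray_yellow_mid in the frame of tray_red_mid between -0.004 and 0.004 m and y of tray_yellow_mid in the frame of tray_red_mid between -0.004 and 0.004 m and z of tray_yellow_mid in the frame of tray_red_mid between 0.059 and 0.065 m and angle between the x axis of tray_yellow_mid and the x axis of tray_red_mid, either way round below 0.06 rad and angle between the z axis of tray_yellow_mid and the z axis of tray_red_mid, either way round below 0.04 rad and x of cover_mid in the frame of tray_yellow_mid between -0.004 and 0.004 m and y of cover_mid in the frame of tray_yellow_mid between -0.004 and 0.004 m and z of cover_mid in the frame of tray_yellow_mid between 0.049 and 0.055 m and angle between the x axis of cover_mid and the x axis of tray_yellow_mid, either way round below 0.06 rad and angle between the z axis of cover_mid and the z axis of tray_yellow_mid, either way round below 0.04 rad and x of vial_red_a_mid in the frame of tray_red_mid between -0.055 and 0.055 m and y of vial_red_a_mid in the frame of tray_red_mid between -0.045 and 0.045 m and z of vial_red_a_mid in the frame of tray_red_mid between -0.006 and 0.008 m and angle between each of vial_red_a_mid, vial_red_b_mid, vial_yellow_a_mid, vial_yellow_b_mid's own z axis and vertical below 0.2 rad and x of vial_red_b_mid in the frame of tray_red_mid between -0.055 and 0.055 m and y of vial_red_b_mid in the frame of tray_red_mid between -0.045 and 0.045 m and z of vial_red_b_mid in the frame of tray_red_mid between -0.006 and 0.008 m and x of vial_yellow_a_mid in the frame of tray_yellow_mid between -0.055 and 0.055 m and y of vial_yellow_a_mid in the frame of tray_yellow_mid between -0.045 and 0.045 m and z of vial_yellow_a_mid in the frame of tray_yellow_mid between -0.006 and 0.008 m and x of vial_yellow_b_mid in the frame of tray_yellow_mid between -0.055 and 0.055 m and y of vial_yellow_b_mid in the frame of tray_yellow_mid between -0.045 and 0.045 m and z of vial_yellow_b_mid in the frame of tray_yellow_mid between -0.006 and 0.008 m and linear speed of each of tray_red, tray_yellow, cover below 0.02 m/s and value of joint bell_plunger below 0.0015 m); the robot touches nothing.
It fails at once if the timer, tape roll or marker is moved more than 3 cm (distance of any of timer, tape_roll, marker from where it was at the start of the episode above 0.03 m).
Of vial_red_a, vial_red_b, vial_yellow_a, vial_yellow_b only 2 to 4 are there at a start; the rules pass over those that are not, and their reading is None.
At some moment in a run one of tray_red, tray_yellow, cover may be knocked a few centimetres aside while the robot is not near it.
It also fails if it takes over 210 s, if anything falls off the work surface, if the arm or the gripper's body presses on something with over 40 N, if the wrist force passes 120 N, or if a joint passes its speed limit or range.

ROBOT

A 6-joint arm with a two-finger parallel gripper is mounted at the origin on a cart in front of the work surface, level with it; the furniture and walls round the work are solid. World frame = base frame: x ahead of the robot, y to its left, z up, the work surface at z = 0. Lengths are in m, angles in rad, forces in N, time in s.
With the tool pointing down it reaches from about 0.425 to 0.95 m from the base axis. Payload 3.5 kg.
Tool frame: the origin (TCP) lies midway between the tips of the shut fingers; the grasp point (between the pads) lies 19 mm behind it; z points along the fingers, y is the direction in which the jaws open and shut (so a half turn about z gives the same grasp; the last joint's range is limited). The gripper opens to 85 mm and grips with 20 to 120 N. Pads are 22 mm wide; open, the fingers measure 114 mm over their backs; the gripper's body (76 mm by 85 mm) begins 54 mm behind the grasp point. The pads swing forward as they close: fully open they stand 13 mm farther back than shut.
Start: joints at [1.104, 0.286, 1.577, -0, 1.279, -0.15], TCP at [0.21, 0.641, 0.231] pointing down, gripper open.
Joint ranges: [-2.77, 2.77], [-0.9, 2.22], [0.21, 2.48], [-1.53, 4.67], [0.24, 2.81], [-2.84, 2.84]. Speed limits (rad/s): [2.79, 2.79, 3.14, 3.14, 3.14, 3.14].

INTERFACE

Orientations are given as a unit quaternion [x, y, z, w].
In Python, from plant import * gives the robot as it stands.
- The arm moves only by the shell command python3 -m jog 'ROWS' [FORCE]. ROWS is a JSON object of lists of equal length, an entry for each row: "travel": the shift along the world's x, y, z in mm, a list of three; "dr": the turn, a rotation vector about the world's x, y, z in degrees, a list of three; "jaw": the closure in counts, from 0 (fully open) to 255 (shut). In form: {"travel": [[x, y, z], ...], "dr": [[wx, wy, wz], ...], "jaw": [jaw, ...]}. A call has 1 to 5 rows; each row shifts and turns the commanded pose from where the row before left it; what a row does not reach is not made up. A row lasts 1/12 s, in which the tool goes at most 41.7 mm and 7.16 degrees, less where a joint would pass 70% of its speed; a pose out of reach is approached as far as the arm can. A call is refused whole if a number of a shift passes 41.7 or a number of a turn 7.16, either way. A call with a gripper value outside its range is refused whole. The fingers move at their own pace and stop on an object; FORCE is the grip in N (left out, the last holds). Time passes only in rows, so rows that do not move let the fingers close. It gives the time, the measured TCP pose, the force and the opening at its end, in the units of the state.
- get_state(): the state, without advancing time (a new reading comes with each control period).
- read_camera(name): name is "scene" or "side" or "wrist"; returns the picture (400x640x3 uint8, red, green, blue); there is no depth.
- camera_info(name): a dict with "K" (3x3 intrinsics, pixels), "R" (3x3) and "t" (3): a world point X has camera coordinates R X + t; the wrist camera has in their place "mount" (4x4, takes a point from camera to tool coordinates, whose origin is the TCP and whose axes are the flange's). Camera axes: x right, y down, z forward; pixel columns grow to the right and rows downward; lengths in m; the calibration is good to about 2 mm. A picture is of the moment at which its call begins: read the wrist's pose just before it. camera_info takes no time and is no camera call.
- sign_off(): hands the job in, once; it reports no verdict.
The state is a dict: "time": time; "qpos": joint angles; "dq": joint speeds; "joint_efforts": joint torques, N m; "eef_pos": TCP position; "tcp_rot": TCP orientation; "contact_force": force on the tool from outside, world axes, zero at the start; "wrist_torque": the same for the moment, N m; "opening": opening from 0.0 (shut) to 1.0 (fully open).
Only numpy, scipy, OpenCV 4.12 (cv2) and the standard library are available. Lean on these libraries where they do the work, as an engineer would, in place of code of your own. Each camera call takes 0.05 s, during which the arm holds its last target. There are 200 camera calls.

## Working session

There is one attempt and no reset: what is moved stays moved. The work goes in short steps, Python scripts to look and compute and a shell command to move; the robot and the scene stay as the last step left them, time stands still between calls to the robot, and variables do not carry over. Pictures are saved under pics/ and viewed, about 12 in all and at most 16, crops included, and the job is handed in when it is done.

```bash
mkdir -p pics; cat > h.py <<'E'
from plant import *
import numpy as np, cv2
from scipy.spatial.transform import Rotation as Ro
def cam(n):
    c=camera_info(n);K=np.array(c["K"])
    if n=="wrist":
        s=get_state();M=np.array(c["mount"]);T=np.eye(4);T[:3,:3]=Ro.from_quat(s["tcp_rot"]).as_matrix();T[:3,3]=s["eef_pos"]
        W=T@M;R=W[:3,:3].T;t=-R@W[:3,3]
    else: R=np.array(c["R"]);t=np.array(c["t"])
    return K,R,t
def shot(n,name):
    c=cam(n);im=np.array(read_camera(n));cv2.imwrite(f"pics/{name}.png",im[:,:,::-1]);np.savez(f"pics/{name}.npz",K=c[0],R=c[1],t=c[2],im=im);return im,c
def load(name):
    d=np.load(f"pics/{name}.npz");return d["im"],(d["K"],d["R"],d["t"])
def ray(c,u,v,z):
    K,R,t=c;o=-R.T@t;d=R.T@np.linalg.inv(K)@[u,v,1.];return o+d*(z-o[2])/d[2]
def proj(c,X):
    K,R,t=c;p=K@(R@np.array(X)+t);return p[:2]/p[2]
E
python3 - <<'E'
from h import *
ims=[]
for n in("scene","side","wrist"):
    im,c=shot(n,n+"0");print(n,-c[1].T@c[2],c[1][2],c[0][0,0])
s=get_state();print(s["time"],s["tcp_rot"],s["opening"],s["contact_force"])
print(camera_info("wrist")["mount"])
E
```

```text
scene [-0.0541847  -1.08636385  1.13716618] [ 0.3748838   0.70173286 -0.60583259] 499.4508721205055
side [0.46913399 1.27919379 0.75084813] [ 0.03239634 -0.92009555 -0.39035197] 512.3296776346616
wrist [0.14623024 0.66303956 0.37234136] [ 0.25392119 -0.08558872 -0.96343064] 293.14975561408863
0.15 [ 1.57700690e-01  9.87486525e-01 -8.83292875e-04 -2.73765041e-04] 0.9978075649517406 [ 0.27556664  0.70089509 -0.02952041]
[[ 7.38349931e-04 -9.63351704e-01 -2.68240469e-01  6.75153286e-02]
 [ 9.99999630e-01  8.29421289e-04 -2.26195375e-04  8.89213111e-04]
 [ 4.40390056e-04 -2.68240203e-01  9.63351960e-01 -1.42247569e-01]
 [ 0.00000000e+00  0.00000000e+00  0.00000000e+00  1.00000000e+00]]
```

View pics/scene0.png

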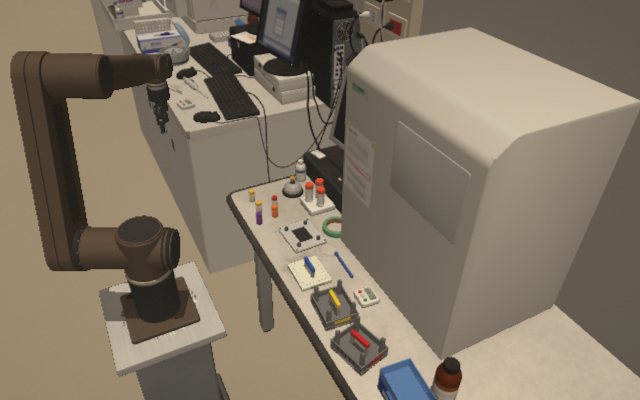

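View pics/side0.png

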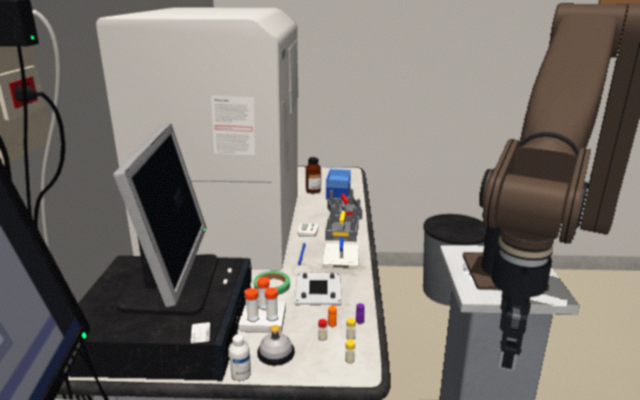

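The side view shows the following:
- Yellow caps at (350,322) and (350,345).
- A red cap at (323,322).
- An orange look-alike at (332,312) and a purple one at (360,308).
- The bell at (276,345), dock (318,288), cover (341,250), yellow tray (342,220) and red tray (345,200).

I'll enlarge to confirm.

```bash
python3 - <<'E'
from h import *
a,ca=load("scene0");b,cb=load("side0")
A=cv2.resize(a[165:365,225:425],None,fx=3,fy=3,interpolation=cv2.INTER_CUBIC)[:600,:400]
A=cv2.resize(a[170:245,230:330],(400,300),interpolation=cv2.INTER_CUBIC)
B=cv2.resize(b[275:375,230:380],(400,267),interpolation=cv2.INTER_CUBIC)
A2=cv2.resize(a[215:375,280:400],(400,533),interpolation=cv2.INTER_CUBIC)
L=np.vstack([A,B]);L=np.vstack([L,np.zeros((600-len(L),400,3),np.uint8)]);A2=np.vstack([A2,np.zeros((67,400,3),np.uint8)])
cv2.imwrite("pics/crop0.png",np.hstack([L,A2])[:,:,::-1])
# hue blobs
for n,im,c in(("scene",a,ca),("side",b,cb)):
    h=cv2.cvtColor(im,cv2.COLOR_RGB2HSV)
    for nm,lo,hi,z in(("red",(0,170,70),(6,255,255),.04),("red2",(174,150,70),(180,255,255),.04),("orange",(7,170,90),(15,255,255),.04),("yel",(18,140,100),(32,255,255),.04),("blue",(105,130,50),(125,255,255),.044),("purple",(126,90,40),(150,255,255),.04)):
        m=cv2.inRange(h,lo,hi);k,l,s,ce=cv2.connectedComponentsWithStats(m)
        for i in range(1,k):
            if s[i,4]>8 : 
                p=ray(c,*ce[i],z)
                if .3<p[0]<1 and -.9<p[1]<.9: print(n,nm,ce[i].round(1),s[i],p.round(3))
E
```

```text
scene red [274.4 197.6] [273 196   4   4  15] [0.502 0.314 0.04 ]
scene red [359.6 338.3] [351 330  18  18 115] [ 0.455 -0.38   0.04 ]
scene red [375.2 359.6] [370 355  12  10  18] [ 0.456 -0.457  0.04 ]
scene orange [319.2 181.2] [316 178   8   7  46] [0.701 0.337 0.04 ]
scene orange [309.  185.3] [306 183   7   6  39] [0.653 0.329 0.04 ]
scene orange [320.7 189.6] [317 186   8   8  46] [0.68  0.285 0.04 ]
scene orange [274.4 210.2] [272 205   5  12  51] [0.471 0.243 0.04 ]
scene orange [450.2 376.7] [448 375   6   4  17] [ 0.598 -0.585  0.04 ]
scene orange [449.1 389.7] [444 389  11   3  26] [ 0.572 -0.613  0.04 ]
scene yel [292.  177.3] [290 176   5   4  14] [0.617 0.408 0.04 ]
scene yel [251.2 191.6] [249 190   5   5  19] [0.438 0.387 0.04 ]
scene yel [258.1 202.9] [256 201   5   5  22] [0.435 0.309 0.04 ]
scene yel [334.2 298. ] [329 289  11  19  92] [ 0.463 -0.222  0.04 ]
scene yel [342.2 320.1] [334 317  17   7  48] [ 0.443 -0.305  0.04 ]
scene blue [343.5 264.3] [335 253  18  24  30] [ 0.555 -0.114  0.044]
scene blue [309.1 263.7] [305 257   9  14  40] [ 0.459 -0.064  0.044]

[... 920 characters left out ...]
 20 136] [0.479 0.285 0.04 ]
side yel [342.  217.2] [339 212   6  12  50] [ 0.455 -0.264  0.04 ]
side yel [340.1 233.6] [332 232  17   5  62] [ 0.461 -0.142  0.04 ]
side yel [350.7 322.2] [347 319   9   8  57] [0.436 0.308 0.04 ]
side yel [274.6 328.5] [271 326   9   6  45] [0.607 0.338 0.04 ]
side yel [349.7 344. ] [346 340   8   9  64] [0.44  0.385 0.04 ]
side blue [338.  182.4] [327 170  23  28 528] [ 0.47  -0.576  0.044]
side blue [341.1 242.9] [340 237   4  14  39] [ 0.458 -0.073  0.044]
side blue [301.3 253.9] [299 244   6  20  32] [ 0.571 -0.001  0.044]
side blue [242.6 360.1] [239 358   9   5  16] [0.659 0.449 0.044]
side purple [359.9 313. ] [356 304   8  19 130] [0.414 0.272 0.04 ]
```

View pics/crop0.png

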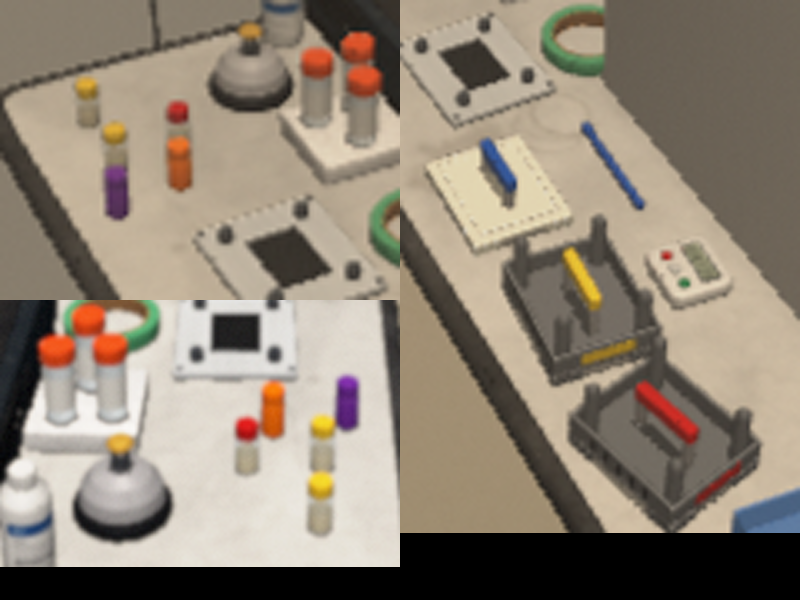

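Three vials fit the description. The red one is at about (0.502,0.314), the yellows at (0.437,0.308) and (0.439,0.386). The all-orange and all-purple bodies, and the orange-capped tubes in the rack, are look-alikes. Next I'll look from above.

```bash
python3 -m jog '{"travel":[[15,-30,0],[15,-30,0],[15,-30,0],[15,-30,0],[15,-30,0]],"dr":[[0,0,3],[0,0,3],[0,0,3],[0,0,3],[0,0,3]],"jaw":[0,0,0,0,0]}' && python3 -m jog '{"travel":[[15,-30,0],[15,-30,0],[15,-30,0],[15,-30,0],[15,-30,0]],"dr":[[0,0,3],[0,0,0],[0,0,0],[0,0,0],[0,0,0]],"jaw":[0,0,0,0,0]}' && python3 -m jog '{"travel":[[15,-30,0],[15,-30,0],[15,-30,0],[15,-30,0],[0,0,0]],"dr":[[0,0,0],[0,0,0],[0,0,0],[0,0,0],[0,0,0]],"jaw":[0,0,0,0,0]}'
python3 - <<'E'
from h import *
shot("wrist","w1");s=get_state();print(s["eef_pos"],Ro.from_quat(s["tcp_rot"]).as_matrix().round(3))
E
```

```text
time: 0.57
eef_pos: [0.2854, 0.4898, 0.2308]
tcp_rot: [0.026, 1.0, -0.0, -0.0]
contact_force: [0.5, -0.4, -0.2]
opening: 1.0
time: 0.98
eef_pos: [0.3604, 0.3398, 0.2311]
tcp_rot: [0.001, 1.0, -0.0, -0.0]
contact_force: [1.4, 0.2, 0.3]
opening: 1.003
time: 1.4
eef_pos: [0.4222, 0.2173, 0.2312]
tcp_rot: [0.004, 1.0, -0.001, 0.0]
contact_force: [0.2, -0.0, -0.4]
opening: 0.999
[0.42117799 0.21925391 0.23117289] [[-1.     0.008 -0.   ]
 [ 0.008  1.    -0.   ]
 [ 0.    -0.    -1.   ]]
```

View pics/w1.png

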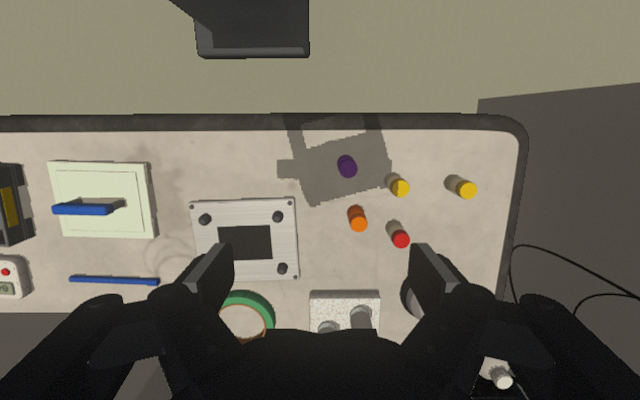

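The wrist view shows:
- Yellow caps at (399,187) and (466,189), red cap at (401,239).
- Orange at (358,218) and purple at (347,166).
- Dock posts at (205,219), (278,216) and (282,268).
- The cover's handle at (85,208).

```bash
cat >> h.py <<'E'
HUE=dict(red=((0,150,60),(5,255,255)),yel=((18,140,80),(34,255,255)),blue=((105,130,40),(128,255,255)),orange=((7,170,90),(16,255,255)))
def blobs(im,lo,hi,amin=15):
    m=cv2.inRange(cv2.cvtColor(im,cv2.COLOR_RGB2HSV),lo,hi)
    if lo[0]==0: m|=cv2.inRange(cv2.cvtColor(im,cv2.COLOR_RGB2HSV),(174,)+lo[1:],(180,255,255))
    k,l,s,ce=cv2.connectedComponentsWithStats(m)
    return [(ce[i],s[i],(l==i).astype(np.uint8)) for i in range(1,k) if s[i,4]>amin]
def dark(im,c,z,box,thr=90,amin=15):
    x0,x1,y0,y1=box
    m=(im.max(2)<thr).astype(np.uint8)
    k,l,s,ce=cv2.connectedComponentsWithStats(m)
    for i in range(1,k):
        p=ray(c,*ce[i],z)
        if s[i,4]>amin and x0<p[0]<x1 and y0<p[1]<y1: print("dark",ce[i].round(1),s[i],p.round(4))
E
python3 - <<'E'
from h import *
im,c=load("w1")
for n in HUE:
    for ce,s,m in blobs(im,*HUE[n]): 
        r=cv2.minAreaRect(cv2.findNonZero(m));print(n,ce.round(1),s,ray(c,*ce,.042).round(4),[round(float(x),1) for x in (*r[1],r[2])])
dark(im,c,.024,(.3,.7,0,.3))
g=cv2.cvtColor(im,cv2.COLOR_RGB2GRAY)
A=cv2.resize(im[180:300,180:310],(650,600),interpolation=cv2.INTER_CUBIC);cv2.imwrite("pics/dock1.png",A[:,:,::-1])
E
```

```text
red [400.5 239. ] [393 230  17  18 232] [0.5014 0.3145 0.042 ] [17.0, 16.0, 90.0]
red [  4.7 271.6] [  1 269   8   6  39] [ 0.5429 -0.1838  0.042 ] [5.0, 7.0, 90.0]
yel [399.5 187.4] [391 179  18  18 256] [0.4364 0.309  0.042 ] [17.0, 17.0, 90.0]
yel [466.3 189.4] [456 181  21  18 291] [0.4394 0.3868 0.042 ] [19.7, 17.0, 26.6]
yel [  8.7 206.3] [  0 187  18  40 399] [ 0.4563 -0.1532  0.042 ] [38.3, 10.7, 77.9]
blue [ 78.9 209.5] [ 52 204  55  11 481] [ 0.4609 -0.0706  0.042 ] [54.3, 9.2, 2.3]
blue [113.7 280. ] [ 69 276  89   9 449] [ 0.5556 -0.0478  0.042 ] [88.2, 5.4, 2.3]
orange [356.9 218.7] [348 206  19  26 358] [0.4747 0.2605 0.042 ] [26.4, 15.8, 76.0]
dark [346.5 166. ] [337 155  20  23 360] [0.4139 0.2486 0.024 ]
dark [149.  172.9] [147 163   5  21  47] [0.4207 0.0094 0.024 ]
dark [277.5 216.1] [273 211  10  11  87] [0.477  0.1626 0.024 ]
dark [204.7 219. ] [199 214  12  11 102] [0.4803 0.0702 0.024 ]
dark [156.2 226.5] [155 218   4  18  39] [0.49   0.0071 0.024 ]
dark [282.1 268. ] [278 263  10  11  88] [0.55   0.1652 0.024 ]
dark [354.  291.3] [344 291  19   3  26] [0.5858 0.2615 0.024 ]
```

View pics/dock1.png

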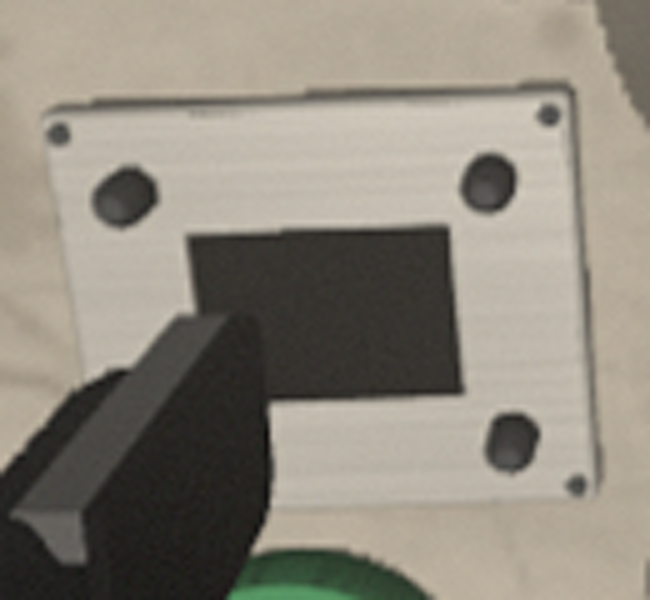

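Dock centre is about (0.515,0.118), with its x axis along world y (about 2° off). Next I'll look at the trays from above.

```bash
python3 -m jog '{"travel":[[10,-40,20],[10,-40,20],[10,-40,20],[0,-40,10],[0,-40,0]],"dr":[[0,0,0],[0,0,0],[0,0,0],[0,0,0],[0,0,0]],"jaw":[0,0,0,0,0]}' && python3 -m jog '{"travel":[[0,-40,0],[0,-40,0],[0,-40,0],[0,-40,0],[0,-40,0]],"dr":[[0,0,0],[0,0,0],[0,0,0],[0,0,0],[0,0,0]],"jaw":[0,0,0,0,0]}' && python3 -m jog '{"travel":[[0,-40,0],[0,-40,0],[-10,-40,0],[-10,0,0],[0,0,0]],"dr":[[0,0,0],[0,0,0],[0,0,0],[0,0,0],[0,0,0]],"jaw":[0,0,0,0,0]}'
python3 - <<'E'
from h import *
im,c=shot("wrist","w2");s=get_state();print(s["time"],s["eef_pos"],s["qpos"])
for n in("red","yel","blue"):
    for ce,st,m in blobs(im,*HUE[n]): 
        r=cv2.minAreaRect(cv2.findNonZero(m));print(n,ce.round(1),st,ray(c,*ce,.055).round(4),[round(float(x),1) for x in (*r[1],r[2])])
E
```

```text
time: 1.87
eef_pos: [0.4486, 0.0317, 0.299]
tcp_rot: [0.0, 1.0, -0.0, 0.003]
contact_force: [1.5, -1.0, -0.5]
opening: 0.996
time: 2.28
eef_pos: [0.4474, -0.1684, 0.2958]
tcp_rot: [0.001, 1.0, 0.0, 0.0]
contact_force: [1.1, -0.2, 0.2]
opening: 1.0
time: 2.7
eef_pos: [0.4267, -0.2884, 0.2951]
tcp_rot: [0.003, 1.0, 0.001, -0.001]
contact_force: [0.4, 0.1, -0.2]
opening: 1.002
2.75 [ 0.42742334 -0.28725395  0.29529693] [-7.89325971e-01 -1.15914667e-01  1.88994937e+00  8.14321527e-04
  1.36901673e+00 -2.35649778e+00]
red [245.1 186. ] [222 177  47  19 421] [ 0.4497 -0.3887  0.055 ] [8.7, 47.5, 76.0]
red [368.5 246.9] [366 244   6   6  27] [ 0.5394 -0.22    0.055 ] [4.9, 4.9, 45.0]
yel [361.3 190.6] [338 184  48  14 464] [ 0.4568 -0.2329  0.055 ] [47.6, 9.9, 4.8]
blue [111.7 170. ] [101 168  23   6  89] [ 0.4272 -0.563   0.055 ] [22.2, 4.0, 6.0]
blue [ 48.6 179.4] [ 48 173   3  13  16] [ 0.4395 -0.6494  0.055 ] [12.2, 1.2, 80.5]
blue [ 71.1 179.4] [ 69 174   5  12  45] [ 0.4396 -0.6194  0.055 ] [11.5, 3.5, 81.9]
blue [484.  190.5] [461 187  46   8 340] [ 0.4575 -0.0676  0.055 ] [7.0, 45.0, 90.0]
blue [ 53.2 209.2] [ 51 194   6  30  32] [ 0.481  -0.6534  0.055 ] [29.4, 1.1, 80.9]
blue [ 91.8 236.3] [ 56 225  75  16 103] [ 0.5211 -0.6093  0.055 ] [75.5, 8.6, 11.5]
blue [116.9 232. ] [100 228  37   8 112] [ 0.5149 -0.5728  0.055 ] [36.3, 4.8, 4.4]
blue [466.4 255.8] [441 253  49   7 206] [ 0.5541 -0.079   0.055 ] [48.3, 4.6, 3.2]
```

View pics/w2.png

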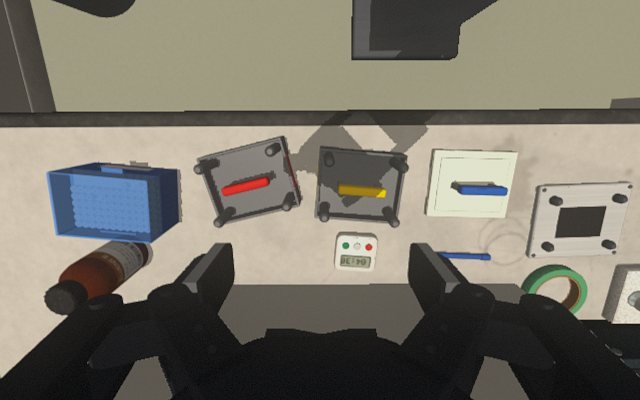

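Red handle is at (245,186), running about 104° in world. Yellow is at (361,190) and the cover's at (484,190). Everything is as described, so I'll approach the red handle.

```bash
python3 -m jog '{"travel":[[5,-20,-20],[5,-20,-20],[5,-20,-20],[5,-20,-20],[0,-20,-20]],"dr":[[0,0,-7],[0,0,-7],[0,0,-7],[0,0,-7],[0,0,-7]],"jaw":[110,110,110,110,110]}' && python3 -m jog '{"travel":[[0,0,-10],[0,0,-10],[0,0,-10],[0,0,0],[0,0,0]],"dr":[[0,0,-7],[0,0,-7],[0,0,-7],[0,0,-7],[0,0,-7]],"jaw":[110,110,110,110,110]}' && python3 -m jog '{"travel":[[0,0,0],[0,0,0]],"dr":[[0,0,-6],[0,0,0]],"jaw":[110,110]}'
python3 - <<'E'
from h import *
im,c=shot("wrist","w3");s=get_state();print(s["time"],s["eef_pos"],s["opening"]);R=Ro.from_quat(s["tcp_rot"]).as_matrix();print(np.degrees(np.arctan2(R[1,1],R[0,1])))
for ce,st,m in blobs(im,*HUE["red"]):
    r=cv2.minAreaRect(cv2.findNonZero(m));b=cv2.boxPoints(r);print(ce.round(1),st,ray(c,*ce,.06).round(4));print(np.array([ray(c,*p,.062)[:2] for p in b]).round(4))
E
```

```text
time: 3.17
eef_pos: [0.4497, -0.3863, 0.1952]
tcp_rot: [0.303, 0.953, 0.0, 0.001]
contact_force: [0.8, 0.0, -0.0]
opening: 0.565
time: 3.58
eef_pos: [0.4487, -0.3849, 0.1647]
tcp_rot: [0.576, 0.817, 0.001, -0.001]
contact_force: [-0.1, -0.1, -0.1]
opening: 0.572
time: 3.75
eef_pos: [0.449, -0.3855, 0.1659]
tcp_rot: [0.616, 0.788, 0.0, -0.0]
contact_force: [-0.2, 0.2, -0.6]
opening: 0.571
3.8 [ 0.4488393  -0.38579784  0.16600457] 0.5665700454470444
14.125058462086434
[484.   31.1] [479  25  11  13 114] [ 0.5387 -0.2292  0.06  ]
[[ 0.5327 -0.227 ]
 [ 0.5399 -0.2252]
 [ 0.5431 -0.2328]
 [ 0.5358 -0.2346]]
[319.1 197.1] [313 163  14  70 884] [ 0.4486 -0.3865  0.06  ]
[[ 0.451  -0.4189]
 [ 0.4363 -0.3581]
 [ 0.447  -0.3555]
 [ 0.4623 -0.4161]]
```

View pics/w3.png

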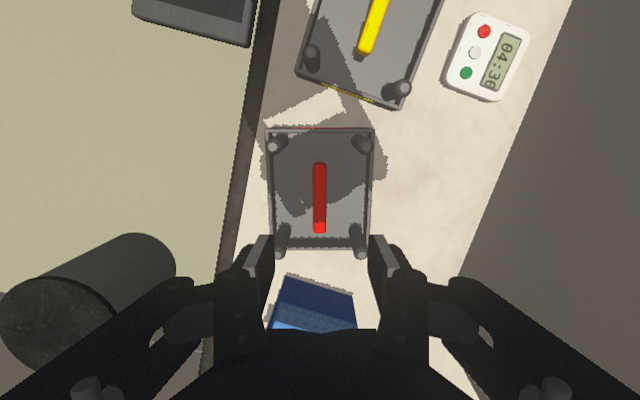

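The handle is centred and aligned to within 1 mm. Descending to grip and lift.

```bash
python3 -m jog '{"travel":[[0,-1,-35],[0,0,-35],[0,0,-30],[0,0,-20],[0,0,-11]],"dr":[[0,0,0],[0,0,0],[0,0,0],[0,0,0],[0,0,0]],"jaw":[110,110,110,110,110]}' && python3 -m jog '{"travel":[[0,0,0],[0,0,0],[0,0,0],[0,0,0],[0,0,0]],"dr":[[0,0,0],[0,0,0],[0,0,0],[0,0,0],[0,0,0]],"jaw":[110,255,255,255,255]}' 60 && python3 -m jog '{"travel":[[0,0,0],[0,0,10],[0,0,20],[0,0,30],[0,0,0]],"dr":[[0,0,0],[0,0,0],[0,0,0],[0,0,0],[0,0,0]],"jaw":[255,255,255,255,255]}'
```

```text
time: 4.22
eef_pos: [0.4468, -0.3859, 0.0315]
tcp_rot: [0.615, 0.788, 0.001, -0.003]
contact_force: [-1.0, -0.3, -1.0]
opening: 0.566
time: 4.63
eef_pos: [0.4489, -0.39, 0.0373]
tcp_rot: [0.617, 0.787, -0.0, 0.002]
contact_force: [1.1, 0.4, 4.4]
opening: 0.128
time: 5.05
eef_pos: [0.4496, -0.3913, 0.1007]
tcp_rot: [0.617, 0.787, -0.001, 0.005]
contact_force: [1.1, -1.6, -0.5]
opening: 0.125
```

```bash
python3 -m jog '{"travel":[[0,0,35],[0,10,35],[0,40,20],[0,40,0],[0,40,0]],"dr":[[0,0,0],[0,0,0],[0,0,-3],[0,0,-3],[0,0,-3]],"jaw":[255,255,255,255,255]}' && python3 -m jog '{"travel":[[0,40,0],[10,40,0],[10,40,0],[10,40,0],[10,40,0]],"dr":[[0,0,-3],[0,0,0],[0,0,0],[0,0,0],[0,0,0]],"jaw":[255,255,255,255,255]}' && python3 -m jog '{"travel":[[10,40,0],[0,20,0],[0,0,0],[0,0,0]],"dr":[[0,0,0],[0,0,0],[0,0,0],[0,0,0]],"jaw":[255,255,255,255]}'
python3 - <<'E'
from h import *
im,c=shot("wrist","w4");s=get_state();print(s["time"],s["eef_pos"],s["opening"],s["contact_force"]);R=Ro.from_quat(s["tcp_rot"]).as_matrix();print(R.round(4),np.degrees(np.arctan2(R[1,1],R[0,1])))
shot("side","s4");shot("scene","c4")
zt=s["eef_pos"][2]
for ce,st,m in blobs(im,*HUE["red"],200):
    r=cv2.minAreaRect(cv2.findNonZero(m));b=cv2.boxPoints(r);print(ce.round(1),st);print(np.array([R.T@(ray(c,*p,zt+.027)-s["eef_pos"]) for p in b]).round(4))
E
```

```text
time: 5.47
eef_pos: [0.4476, -0.261, 0.1848]
tcp_rot: [0.678, 0.735, 0.0, 0.001]
contact_force: [1.3, 1.0, -3.4]
opening: 0.118
time: 5.88
eef_pos: [0.4867, -0.0594, 0.1826]
tcp_rot: [0.696, 0.718, -0.0, -0.0]
contact_force: [1.5, -0.2, -2.6]
opening: 0.132
time: 6.22
eef_pos: [0.4967, -0.0004, 0.1825]
tcp_rot: [0.695, 0.719, -0.001, -0.001]
contact_force: [0.2, 0.1, -2.8]
opening: 0.125
6.2667 [ 0.49682112 -0.00143376  0.18261838] 0.1271061508921163 [-1.04214253 -0.1501937  -2.94067425]
[[-3.330e-02  9.994e-01 -1.600e-03]
 [ 9.994e-01  3.330e-02 -4.000e-04]
 [-4.000e-04 -1.600e-03 -1.000e+00]] 1.9076545754905174
[320.9 260.7] [ 308  196   27  133 3344]
[[ 0.0379 -0.0047 -0.027 ]
 [ 0.038   0.0059 -0.027 ]
 [-0.0258  0.0069 -0.027 ]
 [-0.0258 -0.0052 -0.027 ]]
```

View pics/w4.png

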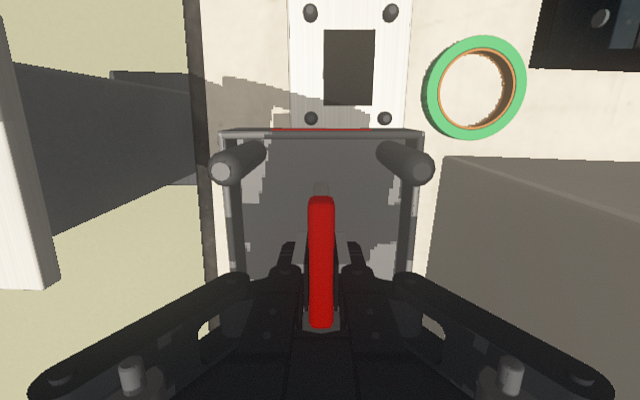

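The red tray hangs level in the hand. The dock posts show at (310,13), (391,13), (311,118) and (385,118), so I'll compute the relative offset in this one view.

```bash
python3 - <<'E'
from h import *
im,c=load("w4");T=np.array([.49682,-.00143,.18262])
m=(im.max(2)<90).astype(np.uint8);m[140:]=0
k,l,s,ce=cv2.connectedComponentsWithStats(m)
P=[]
for i in range(1,k):
    if 50<s[i,4]<600 and 295<ce[i][0]<400:
        print(ce[i].round(1),s[i],ray(c,*ce[i],.019).round(4)); P.append(ray(c,*ce[i],.019))
P=np.array(P);print("centre",P.mean(0))
for q in((221,170),(423,168)): print(ray(c,*q,T[2]+.037)-T)
E
```

```text
[310.6 118. ] [305 112  13  13 131] [0.4845 0.065  0.019 ]
[383.  118.4] [378 112  14  13  80] [0.5573 0.0672 0.019 ]
[391.1 129.5] [372 129  42   2  78] [0.5666 0.0566 0.019 ]
[322.2 137.7] [265 137 131   3 190] [0.4968 0.0459 0.019 ]
centre [0.52628584 0.05869191 0.019     ]
[-0.03730094  0.04917775  0.037     ]
[0.03584209 0.05257076 0.037     ]
```

```bash
python3 - <<'E'
from h import *
im,c=load("w4")
m=(im.max(2)<100).astype(np.uint8);m[128:]=0
k,l,s,ce=cv2.connectedComponentsWithStats(m)
for i in range(1,k):
    if 50<s[i,4]<400 and 295<ce[i][0]<410: print(ce[i].round(1),s[i],ray(c,*ce[i],.017).round(4))
for q in((302,0),(399,0)):print(q,ray(c,*q,.017))
a,cc=load("c4")
A=cv2.resize(a[200:300,260:400],(700,500),interpolation=cv2.INTER_CUBIC);cv2.imwrite("pics/c4.png",A[:,:,::-1])
for ce,st,mm in blobs(a,*HUE["red"],20): print(ce,st)
b,cb=load("side0")
dark(b,cb,.018,(.4,.65,0,.25),100,8)
dark(load("scene0")[0],load("scene0")[1],.018,(.4,.65,0,.25),100,5)
E
```

```text
[310.3  15. ] [304   5  13  17 107] [0.4817 0.1573 0.017 ]
[388.8  14.6] [383   4  16  18 131] [0.5545 0.1602 0.017 ]
[310.6 118. ] [305 112  13  13 135] [0.4844 0.065  0.017 ]
[383.5 118.2] [378 112  14  13  96] [0.5582 0.0674 0.017 ]
(302, 0) [0.47369729 0.16925737 0.017     ]
(399, 0) [0.56261113 0.172384   0.017     ]
[396.02083333  27.11458333] [390  19  11  16  96]
[314.15789474 213.57894737] [312 209   6   9  38]
[320.65853659 229.12195122] [314 226  14   7  41]
dark [304.2 275.5] [303 274   3   4  10] [0.5585 0.0724 0.018 ]
dark [331.9 275.6] [331 274   3   4  11] [0.4828 0.0703 0.018 ]
dark [318. 287.] [310 281  17  13 221] [0.5184 0.1287 0.018 ]
dark [303.4 295.1] [302 293   4   5  15] [0.5542 0.168  0.018 ]
dark [332.5 295. ] [331 293   4   5  16] [0.4797 0.1649 0.018 ]
dark [259.  219.2] [257 215   5  10  47] [0.4117 0.245  0.018 ]
dark [305. 222.] [304 221   3   3   9] [0.5526 0.1587 0.018 ]
dark [328.1 222.6] [326 221   5   4   9] [0.6252 0.1198 0.018 ]
dark [286.  228.5] [285 227   3   4  10] [0.477  0.1553 0.018 ]
dark [301.9 234. ] [292 227  21  15 172] [0.5141 0.1039 0.018 ]
dark [331.2 234.4] [323 229  19   9  41] [0.6044 0.0578 0.018 ]
dark [317.9 237.4] [317 236   3   4  11] [0.5557 0.0639 0.018 ]
dark [298.5 244.5] [297 243   4   4  12] [0.4802 0.0599 0.018 ]
```

Dock centre is about (0.519,0.114) at 92°, and the tray centre is about 4 mm ahead of the TCP. Moving over and lowering.

```bash
python3 -m jog '{"travel":[[8,40,0],[8,40,0],[6,32,-20],[0,0,-35],[0,0,-35]],"dr":[[0,0,0],[0,0,0],[0,0,0],[0,0,0],[0,0,0]],"jaw":[255,255,255,255,255]}' && python3 -m jog '{"travel":[[0,0,-15],[0,0,0],[0,0,0],[0,0,0]],"dr":[[0,0,0],[0,0,0],[0,0,0],[0,0,0]],"jaw":[255,255,255,255]}'
python3 - <<'E'
from h import *
im,c=shot("wrist","w5");im,c=shot("side","s5");a,_=shot("scene","c5");s=get_state();print(s["eef_pos"],s["contact_force"]);R=Ro.from_quat(s["tcp_rot"]).as_matrix();print(np.degrees(np.arctan2(R[1,1],R[0,1])))
A=cv2.resize(im[230:320,270:370],(440,396),interpolation=cv2.INTER_CUBIC);B=cv2.resize(a[195:265,260:350],(360,280),interpolation=cv2.INTER_CUBIC)
B=np.vstack([B,np.zeros((116,360,3),np.uint8)]);cv2.imwrite("pics/v5.png",np.hstack([A,B])[:,:,::-1])
E
```

```text
time: 6.78
eef_pos: [0.5216, 0.1109, 0.0943]
tcp_rot: [0.695, 0.719, 0.002, 0.002]
contact_force: [-0.4, -0.3, -3.1]
opening: 0.127
time: 7.12
eef_pos: [0.5212, 0.1096, 0.0802]
tcp_rot: [0.696, 0.718, 0.001, 0.001]
contact_force: [0.5, -0.6, -1.7]
opening: 0.128
[0.52127973 0.11009139 0.08074433] [ 1.18615395  0.22567139 -2.54692469]
1.797876292054712
```

View pics/v5.png

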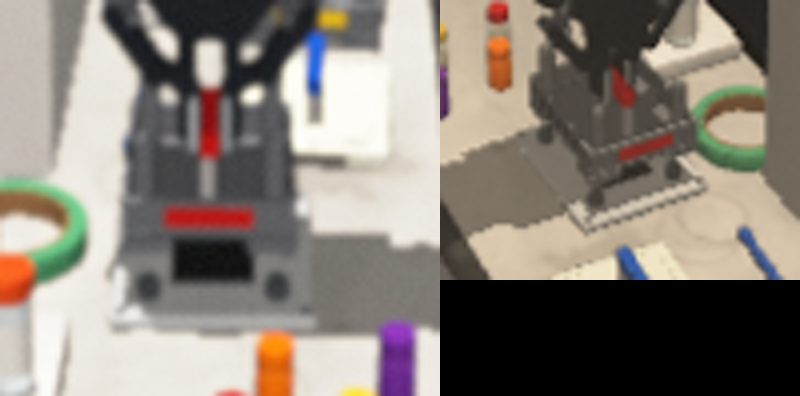

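In the side view the tray is centred over the posts. I'll correct x by 2 mm and lower slowly.

```bash
python3 -m jog '{"travel":[[-2,0,-8],[0,0,-6],[0,0,-4],[0,0,-2],[0,0,-2]],"dr":[[0,0,0],[0,0,0],[0,0,0],[0,0,0],[0,0,0]],"jaw":[255,255,255,255,255]}' && python3 -m jog '{"travel":[[0,0,-2],[0,0,-2],[0,0,-2],[0,0,-2],[0,0,0]],"dr":[[0,0,0],[0,0,0],[0,0,0],[0,0,0],[0,0,0]],"jaw":[255,255,255,255,255]}'
```

```text
time: 7.68
eef_pos: [0.5175, 0.1106, 0.0561]
tcp_rot: [0.696, 0.719, -0.0, 0.0]
contact_force: [0.1, 0.1, -2.7]
opening: 0.127
time: 8.1
eef_pos: [0.5179, 0.111, 0.0513]
tcp_rot: [0.695, 0.719, -0.001, -0.001]
contact_force: [-7.5, 1.5, 12.8]
opening: 0.13
```

```bash
python3 -m jog '{"travel":[[-1,0,0],[0,0,-1],[0,0,-1],[0,0,0]],"dr":[[0,0,0],[0,0,0],[0,0,0],[0,0,0]],"jaw":[255,255,255,255]}'; python3 -m jog '{"travel":[[0,0,0],[0,0,0],[0,0,0],[0,0,0]],"dr":[[0,0,0],[0,0,0],[0,0,0],[0,0,0]],"jaw":[190,190,190,190]}'; python3 -m jog '{"travel":[[0,0,20],[0,0,40],[0,0,40],[0,0,40],[0,0,0]],"dr":[[0,0,0],[0,0,0],[0,0,0],[0,0,0],[0,0,0]],"jaw":[150,150,150,150,150]}'
python3 - <<'E'
from h import *
im,c=shot("wrist","w6");s=get_state();print(s["eef_pos"],s["contact_force"])
cv2.imwrite("pics/w6c.png",im[100:400,120:520,::-1])
for ce,st,m in blobs(im,*HUE["red"],100):
    r=cv2.minAreaRect(cv2.findNonZero(m));b=cv2.boxPoints(r);print(ce.round(1),st);print(np.array([ray(c,*p,.076)[:2] for p in b]).round(4))
E
```

```text
time: 8.43
eef_pos: [0.5179, 0.111, 0.0512]
tcp_rot: [0.695, 0.719, 0.0, 0.0]
contact_force: [-10.0, 1.2, 21.4]
opening: 0.126
time: 8.77
eef_pos: [0.5165, 0.1105, 0.0463]
tcp_rot: [0.696, 0.718, -0.0, -0.0]
contact_force: [-0.6, -0.2, -0.2]
opening: 0.255
time: 9.18
eef_pos: [0.5217, 0.1107, 0.196]
tcp_rot: [0.696, 0.718, 0.006, 0.006]
contact_force: [1.8, -1.0, 1.2]
opening: 0.408
[0.51994347 0.11061854 0.19217061] [ 0.01661276  0.9381983  -1.11468824]
[314.4 187.7] [308 155  13  67 800]
[[0.5118 0.1448]
 [0.5225 0.1451]
 [0.5246 0.0825]
 [0.5132 0.0822]]
```

View pics/w6c.png

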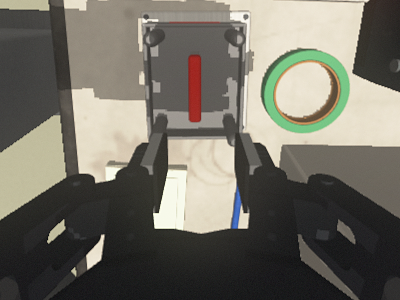

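The handle is centred at (0.518,0.1137). I'll check seating height in the side and scene views.

```bash
python3 - <<'E'
from h import *
im,c=shot("side","s6");a,ca=shot("scene","c6")
A=cv2.resize(im[240:310,280:360],(480,420),interpolation=cv2.INTER_CUBIC);B=cv2.resize(a[195:265,270:340],(320,320),interpolation=cv2.INTER_CUBIC)
B=np.vstack([B,np.zeros((100,320,3),np.uint8)]);cv2.imwrite("pics/v6.png",np.hstack([A,B])[:,:,::-1])
for n,x,k in(("side",im,c),("scene",a,ca)):
    for ce,st,m in blobs(x,*HUE["red"],20): print(n,ce.round(1),st)
    # expected label/lower edges if seated: plate edge of dock, tray underside corners
    for z in(.014,.019,.024,.05,.086): print(z,[proj(k,(.518+sx*.0505,.1137+sy*.0605,z)).round(1).tolist() for sx,sy in((-1,1),(1,1),(-1,-1),(1,-1))])
    for z in(.068,.076): print("handle",z,proj(k,(.518,.1137,z)).round(1))
E
```

```text
side [30.  82.6] [26 77  9 12 77]
side [15.2 92.6] [  9  80  14  28 175]
side [318.6 268.4] [317 261   4  15  56]
side [318.4 289.5] [309 288  20   4  77]
side [322.3 322.9] [319 320   8   7  49]
0.014 [[337.2, 298.5], [297.6, 297.6], [337.5, 273.7], [301.1, 273.0]]
0.019 [[337.3, 296.8], [297.6, 296.0], [337.6, 272.2], [301.0, 271.5]]
0.024 [[337.3, 295.1], [297.6, 294.3], [337.6, 270.6], [301.0, 269.9]]
0.05 [[337.4, 286.4], [297.4, 285.6], [337.7, 262.4], [300.9, 261.7]]
0.086 [[337.6, 274.0], [297.2, 273.2], [337.9, 250.7], [300.7, 250.1]]
handle 0.068 [318.4 267.5]
handle 0.076 [318.4 264.9]
scene [396.   27.1] [390  19  11  16  97]
scene [301.5 221.4] [297 216  10  12  56]
scene [310.4 238. ] [304 235  13   7  32]
0.014 [[281.3, 227.0], [307.1, 219.2], [295.9, 247.7], [322.6, 239.0]]
0.019 [[281.3, 225.9], [307.1, 218.1], [295.9, 246.6], [322.7, 237.9]]
0.024 [[281.3, 224.8], [307.1, 217.0], [295.9, 245.5], [322.7, 236.8]]
0.05 [[281.1, 219.1], [307.1, 211.3], [295.8, 239.6], [322.9, 231.0]]
0.086 [[280.8, 210.9], [307.1, 203.2], [295.7, 231.2], [323.1, 222.7]]
handle 0.068 [301.7 220.8]
handle 0.076 [301.6 219. ]
```

View pics/v6.png

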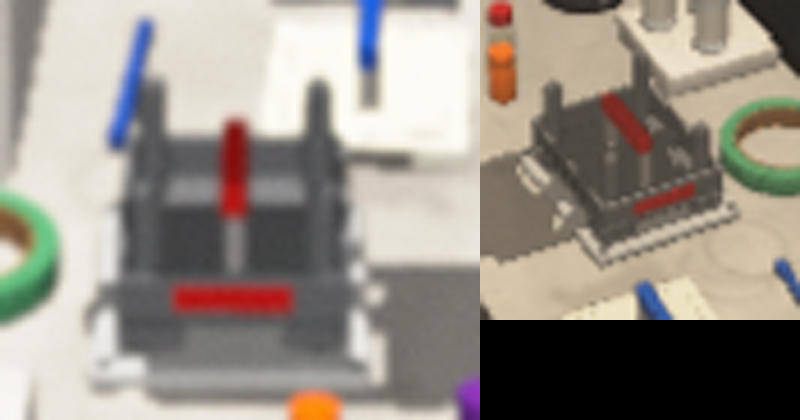

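Red tray is seated: handle heights match the seated prediction within 1 px in both views. Now the red vial at (0.5014,0.3145).

```bash
python3 -m jog '{"travel":[[-4,40,0],[-4,40,0],[-4,40,0],[-4,40,0],[0,40,-20]],"dr":[[0,0,0],[0,0,0],[0,0,0],[0,0,0],[0,0,0]],"jaw":[120,120,120,120,120]}' && python3 -m jog '{"travel":[[0,4,-30],[0,0,-30],[0,0,0],[0,0,0]],"dr":[[0,0,0],[0,0,0],[0,0,0],[0,0,0]],"jaw":[120,120,120,120]}'
python3 - <<'E'
from h import *
im,c=shot("wrist","w7");s=get_state();print(s["eef_pos"])
for n in("red","yel","orange"):
  for ce,st,m in blobs(im,*HUE[n],60): print(n,ce.round(1),st,ray(c,*ce,.042).round(4))
E
```

```text
time: 9.75
eef_pos: [0.5007, 0.3103, 0.1688]
tcp_rot: [0.696, 0.718, 0.001, 0.0]
contact_force: [1.0, 0.9, 1.2]
opening: 0.525
time: 10.08
eef_pos: [0.4976, 0.3107, 0.1036]
tcp_rot: [0.696, 0.719, -0.004, -0.002]
contact_force: [0.2, -0.2, 1.2]
opening: 0.531
[0.49960758 0.31119791 0.10636332]
red [327.7 207.8] [314 193  28  30 646] [0.5027 0.3143 0.042 ]
yel [238.3 100.2] [222  84  34  33 883] [0.4407 0.3868 0.042 ]
yel [501.5 134.4] [ 483  116   38   38 1124] [0.6183 0.3707 0.042 ]
yel [239.1 211.5] [224 197  31  30 717] [0.4379 0.3091 0.042 ]
orange [298.9 261.6] [ 285  238   28   48 1007] [0.4823 0.27   0.042 ]
orange [598.3 303.1] [ 564  276   69   56 2719] [0.7212 0.2424 0.042 ]
orange [529.2 302.5] [ 497  281   58   48 1478] [0.6665 0.2409 0.042 ]
```

View pics/w7.png

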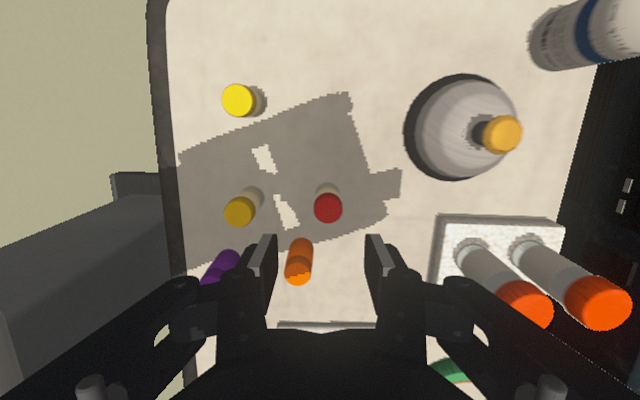

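The red vial's cap is at (328,208), i.e. (0.503,0.314), clear of the orange look-alike. Gripping.

```bash
python3 -m jog '{"travel":[[3,3,-20],[0,0,-25],[0,0,-25],[0,0,-20],[0,0,-3]],"dr":[[0,0,0],[0,0,0],[0,0,0],[0,0,0],[0,0,0]],"jaw":[120,120,120,120,120]}' && python3 -m jog '{"travel":[[0,0,0],[0,0,0],[0,0,0],[0,0,0],[0,0,0]],"dr":[[0,0,0],[0,0,0],[0,0,0],[0,0,0],[0,0,0]],"jaw":[120,255,255,255,255]}' 30 && python3 -m jog '{"travel":[[0,0,0],[0,0,20],[0,0,40],[0,0,40],[0,0,40]],"dr":[[0,0,0],[0,0,0],[0,0,0],[0,0,0],[0,0,0]],"jaw":[255,255,255,255,255]}'
```

```text
time: 10.55
eef_pos: [0.5025, 0.3135, 0.013]
tcp_rot: [0.696, 0.718, -0.002, -0.001]
contact_force: [-0.6, -0.6, -1.1]
opening: 0.528
time: 10.97
eef_pos: [0.5056, 0.3155, 0.0177]
tcp_rot: [0.696, 0.718, 0.002, 0.001]
contact_force: [-1.0, -1.0, 7.6]
opening: 0.244
time: 11.38
eef_pos: [0.5029, 0.3147, 0.1564]
tcp_rot: [0.696, 0.718, -0.0, -0.0]
contact_force: [0.5, 0.6, 0.1]
opening: 0.243
```

```bash
python3 -m jog '{"travel":[[0,0,0],[0,-20,0],[0,-20,0],[0,-20,0],[0,-20,0]],"dr":[[0,0,7],[0,0,7],[0,0,7],[0,0,7],[0,0,7]],"jaw":[255,255,255,255,255]}' && python3 -m jog '{"travel":[[-2,-20,0],[-3,-20,0],[-3,-20,0],[-3,-20,0],[0,-20,0]],"dr":[[0,0,7],[0,0,7],[0,0,7],[0,0,7],[0,0,7]],"jaw":[255,255,255,255,255]}' && python3 -m jog '{"travel":[[0,-21,-10],[0,0,-10],[0,0,0],[0,0,0],[0,0,0]],"dr":[[0,0,7],[0,0,7],[0,0,6],[0,0,0],[0,0,0]],"jaw":[255,255,255,255,255]}'
python3 - <<'E'
from h import *
im,c=shot("wrist","w8");s=get_state();R=Ro.from_quat(s["tcp_rot"]).as_matrix();T=np.array(s["eef_pos"]);print(T,np.degrees(np.arctan2(R[1,1],R[0,1])),s["opening"])
for ce,st,m in blobs(im,*HUE["red"],60):
  b=cv2.boxPoints(cv2.minAreaRect(cv2.findNonZero(m)));print(ce.round(1),st,[ray(c,*p,.076)[:2].round(4).tolist() for p in b],"cap",(ray(c,*ce,T[2]+.028)-T).round(4))
E
```

```text
time: 11.8
eef_pos: [0.5033, 0.2342, 0.1554]
tcp_rot: [0.444, 0.896, 0.0, 0.0]
contact_force: [0.1, 0.3, -0.8]
opening: 0.241
time: 12.22
eef_pos: [0.4919, 0.1341, 0.1553]
tcp_rot: [0.155, 0.988, 0.0, 0.0]
contact_force: [-0.1, 0.4, 0.5]
opening: 0.241
time: 12.63
eef_pos: [0.4926, 0.1138, 0.1353]
tcp_rot: [-0.015, 1.0, 0.0, 0.0]
contact_force: [0.5, 0.6, 0.5]
opening: 0.241
[0.49275627 0.11399145 0.13543716] 91.7158813669242 0.2440915964273816
[281.8 235.8] [275 231  22  12 114] [[0.5091, 0.0804], [0.5067, 0.0965], [0.5149, 0.0974], [0.5174, 0.0811]] cap [-0.0183 -0.0164  0.028 ]
[320.8 274.1] [ 298  249   47   51 1921] [[0.5225, 0.0983], [0.5215, 0.1328], [0.5646, 0.135], [0.5657, 0.0987]] cap [-0.0008  0.0005  0.028 ]
```

View pics/w8.png

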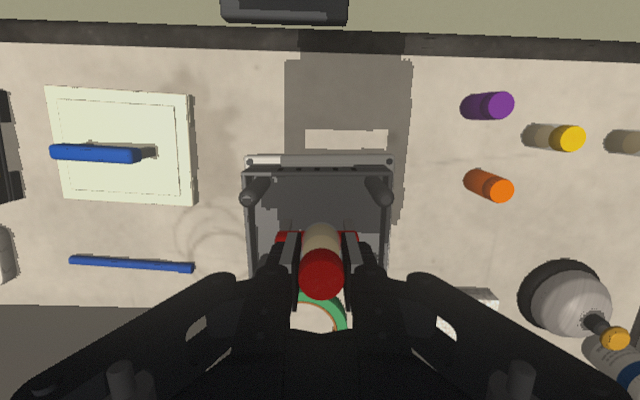

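The vial hangs upright above the near bay, between the tray posts at (248,198) and (378,190). Lowering.

```bash
python3 -m jog '{"travel":[[0,0,-25],[0,0,-25],[0,0,-20],[0,0,-12],[0,0,-3]],"dr":[[0,0,0],[0,0,0],[0,0,0],[0,0,0],[0,0,0]],"jaw":[255,255,255,255,255]}' && python3 -m jog '{"travel":[[0,0,-2],[0,0,-2],[0,0,-1],[0,0,0]],"dr":[[0,0,0],[0,0,0],[0,0,0],[0,0,0]],"jaw":[255,255,255,255]}'
```

```text
time: 13.1
eef_pos: [0.491, 0.1141, 0.0479]
tcp_rot: [-0.016, 1.0, -0.0, -0.002]
contact_force: [0.2, -0.2, -1.2]
opening: 0.242
time: 13.43
eef_pos: [0.4934, 0.1139, 0.0459]
tcp_rot: [-0.016, 1.0, 0.0, 0.001]
contact_force: [-0.7, -0.4, 0.1]
opening: 0.247
```

```bash
python3 -m jog '{"travel":[[0,0,-1],[0,0,-1],[0,0,0]],"dr":[[0,0,0],[0,0,0],[0,0,0]],"jaw":[255,255,255]}';python3 -m jog '{"travel":[[0,0,-1],[0,0,0],[0,0,0]],"dr":[[0,0,0],[0,0,0],[0,0,0]],"jaw":[255,255,255]}'
```

```text
time: 13.68
eef_pos: [0.4937, 0.1139, 0.0455]
tcp_rot: [-0.016, 1.0, -0.0, 0.001]
contact_force: [-3.7, -1.3, 10.8]
opening: 0.24
time: 13.93
eef_pos: [0.4939, 0.1139, 0.0455]
tcp_rot: [-0.016, 1.0, -0.0, 0.001]
contact_force: [-6.2, -0.7, 15.8]
opening: 0.242
```

Contact at the expected height. Relieve the load, release and retreat, then look at the yellow tray again.

```bash
python3 -m jog '{"travel":[[0,0,1],[0,0,1],[0,0,0],[0,0,0],[0,0,0]],"dr":[[0,0,0],[0,0,0],[0,0,0],[0,0,0],[0,0,0]],"jaw":[255,255,150,150,150]}' && python3 -m jog '{"travel":[[0,0,10],[0,0,20],[0,0,40],[0,0,40],[0,0,40]],"dr":[[0,0,0],[0,0,0],[0,0,0],[0,0,0],[0,0,0]],"jaw":[150,150,150,150,150]}' && python3 -m jog '{"travel":[[-10,-40,40],[-10,-40,0],[-10,-40,0],[-10,-40,0],[0,-40,0]],"dr":[[0,0,0],[0,0,0],[0,0,0],[0,0,0],[0,0,0]],"jaw":[110,110,110,110,110]}' && python3 -m jog '{"travel":[[0,-40,0],[0,-10,0],[0,0,0]],"dr":[[0,0,0],[0,0,0],[0,0,0]],"jaw":[110,110,110]}'
cat >> h.py <<'E'
def view(name,cols,z=.062,amin=60):
    im,c=shot("wrist",name);s=get_state();R=Ro.from_quat(s["tcp_rot"]).as_matrix();print(s["time"],np.array(s["eef_pos"]).round(4),"yaw",np.degrees(np.arctan2(R[1,1],R[0,1])).round(2),s["opening"],np.array(s["contact_force"]).round(1))
    for n in cols:
        for ce,st,m in blobs(im,*HUE[n],amin):
            b=np.array([ray(c,*p,z)[:2] for p in cv2.boxPoints(cv2.minAreaRect(cv2.findNonZero(m)))]);e1,e2=b[1]-b[0],b[2]-b[1];L=e1 if e1@e1>e2@e2 else e2;W=e2 if L is e1 else e1
            print(n,ce.round(1),st,"ctr",ray(c,*ce,z)[:2].round(4),"box",b.mean(0).round(4),"len",np.linalg.norm(L).round(4),np.linalg.norm(W).round(4),"dir",(np.degrees(np.arctan2(L[1],L[0]))%180).round(1))
    return im,c
E
python3 - <<'E'
from h import *
view("w9",("red","yel","blue"))
E
```

```text
time: 14.35
eef_pos: [0.4925, 0.1138, 0.0438]
tcp_rot: [-0.016, 1.0, 0.0, 0.0]
contact_force: [0.3, -0.2, 0.2]
opening: 0.409
time: 14.77
eef_pos: [0.4918, 0.1138, 0.1956]
tcp_rot: [-0.016, 1.0, -0.0, -0.001]
contact_force: [1.5, -0.6, -0.1]
opening: 0.413
time: 15.18
eef_pos: [0.4538, -0.0763, 0.2238]
tcp_rot: [-0.017, 1.0, -0.0, 0.0]
contact_force: [1.3, -0.1, -0.2]
opening: 0.568
time: 15.43
eef_pos: [0.4551, -0.1275, 0.2234]
tcp_rot: [-0.014, 1.0, -0.0, 0.0]
contact_force: [0.6, 0.4, 0.5]
opening: 0.562
15.4833 [ 0.4551 -0.1258  0.2231] yaw 91.68 0.5737374969716859 [ 0.1 -0.5  0.7]
red [468.8 237.4] [465 217   9  38 105] ctr [0.5146 0.0402] box [0.5125 0.0396] len 0.0445 0.0054 dir 1.1
red [543.7 225.7] [531 216  26  21 399] ctr [0.4984 0.1206] box [0.4983 0.1204] len 0.0296 0.0208 dir 66.1
red [537.3 244.4] [505 238  66  14 821] ctr [0.5209 0.1187] box [0.5211 0.1189] len 0.0726 0.0161 dir 91.6
yel [222.7 178.5] [192 170  62  18 762] ctr [ 0.4551 -0.2307] box [ 0.4551 -0.2308] len 0.0642 0.0138 dir 85.0
blue [376.1 183.9] [350 178  56  12 429] ctr [ 0.4564 -0.0681] box [ 0.4562 -0.0667] len 0.0586 0.0098 dir 88.3
blue [338.4 260.5] [311 256  56  10 282] ctr [ 0.5473 -0.1042] box [ 0.5472 -0.104 ] len 0.0635 0.0066 dir 87.0
```

Red vial is in place. Yellow tray handle is at (0.455,-0.231), direction 85°. Approaching.

```bash
python3 -m jog '{"travel":[[0,-20,0],[0,-20,0],[0,-20,0],[0,-20,0],[0,-20,0]],"dr":[[0,0,-7],[0,0,-7],[0,0,-7],[0,0,-7],[0,0,-7]],"jaw":[110,110,110,110,110]}' && python3 -m jog '{"travel":[[0,-4,0],[0,0,-20],[0,0,-20],[0,0,-20],[0,0,0]],"dr":[[0,0,-7],[0,0,-7],[0,0,-7],[0,0,-7],[0,0,-7]],"jaw":[110,110,110,110,110]}' && python3 -m jog '{"travel":[[0,0,0],[0,0,0],[0,0,0],[0,0,0],[0,0,0]],"dr":[[0,0,-7],[0,0,-7],[0,0,-7],[0,0,-6],[0,0,0]],"jaw":[110,110,110,110,110]}'
python3 - <<'E'
from h import *
view("w10",("yel",))
E
```

```text
time: 15.9
eef_pos: [0.4557, -0.2237, 0.2229]
tcp_rot: [0.287, 0.958, 0.0, -0.0]
contact_force: [-0.7, 0.4, -0.5]
opening: 0.568
time: 16.32
eef_pos: [0.4535, -0.2252, 0.1582]
tcp_rot: [0.562, 0.827, 0.001, -0.005]
contact_force: [-0.6, 0.8, -0.1]
opening: 0.573
time: 16.73
eef_pos: [0.4558, -0.227, 0.1628]
tcp_rot: [0.738, 0.675, 0.0, -0.0]
contact_force: [-0.1, -0.1, -0.8]
opening: 0.567
16.7833 [ 0.4558 -0.2273  0.1629] yaw -4.89 0.5711279864808856 [1.  0.6 0.1]
yel [322.  201.5] [316 166  13  72 919] ctr [ 0.4572 -0.2302] box [ 0.4571 -0.2313] len 0.0641 0.01 dir 85.3
```

```bash
python3 -m jog '{"travel":[[1,-3,-35],[0,0,-35],[0,0,-30],[0,0,-18],[0,0,-10]],"dr":[[0,0,0],[0,0,0],[0,0,0],[0,0,0],[0,0,0]],"jaw":[110,110,110,110,110]}' && python3 -m jog '{"travel":[[0,0,0],[0,0,0],[0,0,0],[0,0,0],[0,0,0]],"dr":[[0,0,0],[0,0,0],[0,0,0],[0,0,0],[0,0,0]],"jaw":[110,255,255,255,255]}' 60 && python3 -m jog '{"travel":[[0,0,0],[0,0,15],[0,0,35],[0,0,40],[0,0,40]],"dr":[[0,0,0],[0,0,0],[0,0,0],[0,0,0],[0,0,0]],"jaw":[255,255,255,255,255]}' && python3 -m jog '{"travel":[[0,0,40],[5,40,10],[5,40,0],[10,40,0],[10,40,0]],"dr":[[0,0,0],[0,0,0],[0,0,2],[0,0,2],[0,0,2]],"jaw":[255,255,255,255,255]}' && python3 -m jog '{"travel":[[10,30,0],[5,0,0],[0,0,0],[0,0,0]],"dr":[[0,0,1],[0,0,0],[0,0,0],[0,0,0]],"jaw":[255,255,255,255]}'
python3 - <<'E'
from h import *
s=get_state();view("w11",("yel",),s["eef_pos"][2]+.027,200)
for ce,st,m in blobs(load("w11")[0],*HUE["red"],60): print(ce,st)
E
```

```text
time: 17.2
eef_pos: [0.4548, -0.2297, 0.0318]
tcp_rot: [0.737, 0.676, -0.0, -0.003]
contact_force: [-0.1, -0.1, 0.4]
opening: 0.567
time: 17.62
eef_pos: [0.4577, -0.2331, 0.037]
tcp_rot: [0.738, 0.675, 0.0, 0.002]
contact_force: [-0.1, 0.4, 3.7]
opening: 0.13
time: 18.03
eef_pos: [0.4549, -0.2313, 0.1649]
tcp_rot: [0.738, 0.675, -0.0, -0.002]
contact_force: [1.1, -0.5, -2.6]
opening: 0.127
time: 18.45
eef_pos: [0.4857, -0.0707, 0.215]
tcp_rot: [0.702, 0.712, 0.0, 0.0]
contact_force: [1.3, 0.3, -2.6]
opening: 0.128
time: 18.78
eef_pos: [0.5008, -0.0423, 0.2143]
tcp_rot: [0.695, 0.719, -0.001, -0.0]
contact_force: [0.1, -1.1, -1.9]
opening: 0.124
18.8333 [ 0.5008 -0.0428  0.2144] yaw 1.81 0.1306628580333371 [ 1.3 -0.  -2.8]
yel [317.8 131.8] [271 131 100   3 257] ctr [0.4984 0.0202] box [0.4994 0.0201] len 0.038 0.0008 dir 1.9
yel [320.9 263.7] [ 308  199   27  133 3350] ctr [ 0.5015 -0.0359] box [ 0.5016 -0.0387] len 0.0642 0.0106 dir 92.6
[320.826  10.83 ] [309   0  24  25 500]
[346.23233696  26.20380435] [340   0  14  55 736]
[344.90769231  90.24615385] [319  90  49   2  65]
```

View pics/w11.png

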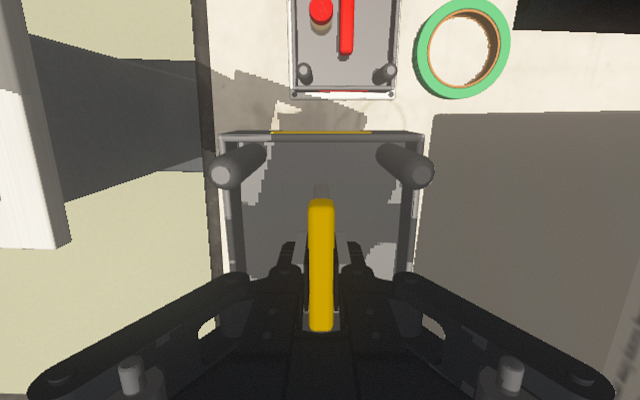

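The yellow tray is held level. The red tray's posts show at (305,73) and (386,73), with the red vial standing at (321,11). Computing the relative target.

```bash
python3 - <<'E'
from h import *
im,c=load("w11");T=np.array([.5008,-.0428,.2144])
for q in((305,70),(386,70)): print(ray(c,*q,.086).round(4))
for q in((221,173),(423,171)): print((ray(c,*q,T[2]+.037)-T).round(4))
im,c=load("w4");T=np.array([.49682,-.00143,.18262])
for q in((221,170),(423,168)): print("red",(ray(c,*q,T[2]+.037)-T).round(4))
im,c=load("w6")
r=[b for b in blobs(im,*HUE["red"],300)][0];print(ray(c,*r[0],.075))
E
```

```text
[0.4843 0.063  0.086 ]
[0.5535 0.0653 0.086 ]
[-0.0371  0.0477  0.037 ]
[0.0363 0.0509 0.037 ]
red [-0.0373  0.0492  0.037 ]
red [0.0358 0.0526 0.037 ]
[0.51838655 0.11462327 0.075     ]
```

```bash
python3 -m jog '{"travel":[[5,40,0],[5,40,0],[5,40,0],[2,34,0],[0,0,-20]],"dr":[[0,0,0],[0,0,0],[0,0,0],[0,0,0],[0,0,0]],"jaw":[255,255,255,255,255]}' && python3 -m jog '{"travel":[[0,0,-30],[0,0,-18],[0,0,0],[0,0,0],[0,0,0]],"dr":[[0,0,0],[0,0,0],[0,0,0],[0,0,0],[0,0,0]],"jaw":[255,255,255,255,255]}'
python3 - <<'E'
from h import *
im,c=shot("side","s12");a,ca=shot("scene","c12");s=get_state();print(np.array(s["eef_pos"]).round(4))
for n,x,k in(("side",im,c),("scene",a,ca)):
    for h in("red","yel"):
        for ce,st,m in blobs(x,*HUE[h],25):
            if 260<ce[0]<400 and 180<ce[1]<310: print(n,h,ce.round(1),st)
    print(n,"label red y+/-",[proj(k,(.518,.1137+sy*.0605,.033)).round(1).tolist() for sy in(1,-1)],"yel",[proj(k,(.518,.1137+sy*.0605,s["eef_pos"][2]-.035+.019)).round(1).tolist() for sy in(1,-1)])
E
```

```text
time: 19.25
eef_pos: [0.521, 0.1154, 0.1991]
tcp_rot: [0.695, 0.719, 0.004, 0.002]
contact_force: [0.5, -0.4, -2.0]
opening: 0.132
time: 19.67
eef_pos: [0.5193, 0.1108, 0.1482]
tcp_rot: [0.696, 0.718, 0.001, 0.001]
contact_force: [0.1, 0.7, -2.3]
opening: 0.126
[0.5198 0.1111 0.1491]
side red [318.6 268.4] [317 261   4  15  56]
side red [327.  267.5] [324 265   7   6  38]
side red [318.4 289.5] [309 288  20   4  77]
side yel [318.  234.5] [316 227   5  15  64]
side yel [317.7 255. ] [308 253  21   5 100]
side label red y+/- [[317.4, 291.7], [319.3, 267.4]] yel [[317.3, 257.0], [319.3, 234.9]]
scene red [310.4 237.9] [304 235  13   7  34]
scene yel [304.7 200.6] [302 195   7  11  38]
scene yel [310.7 215.2] [304 212  14   7  45]
scene label red y+/- [[294.3, 218.9], [309.5, 239.1]] yel [[293.9, 196.0], [309.7, 215.7]]
```

Yellow sits about 1.5 mm to +x of red. Correct it and lower.

```bash
python3 -m jog '{"travel":[[-1.5,0,-8],[0,0,-8],[0,0,-5],[0,0,-3],[0,0,-2]],"dr":[[0,0,0],[0,0,0],[0,0,0],[0,0,0],[0,0,0]],"jaw":[255,255,255,255,255]}' && python3 -m jog '{"travel":[[0,0,-2],[0,0,-2],[0,0,-2],[0,0,-2],[0,0,0]],"dr":[[0,0,0],[0,0,0],[0,0,0],[0,0,0],[0,0,0]],"jaw":[255,255,255,255,255]}'
```

```text
time: 20.18
eef_pos: [0.5162, 0.1118, 0.1198]
tcp_rot: [0.696, 0.718, -0.001, -0.001]
contact_force: [0.2, 0.4, -1.9]
opening: 0.126
time: 20.6
eef_pos: [0.517, 0.1118, 0.1131]
tcp_rot: [0.696, 0.718, 0.0, 0.0]
contact_force: [0.3, -0.5, -2.0]
opening: 0.128
```

```bash
python3 -m jog '{"travel":[[0,0,-1],[0,0,-1],[0,0,0]],"dr":[[0,0,0],[0,0,0],[0,0,0]],"jaw":[255,255,255]}'; python3 -m jog '{"travel":[[0,0,-1],[0,0,-1],[0,0,0]],"dr":[[0,0,0],[0,0,0],[0,0,0]],"jaw":[255,255,255]}'
```

```text
time: 20.85
eef_pos: [0.5172, 0.1119, 0.1129]
tcp_rot: [0.695, 0.719, 0.0, 0.0]
contact_force: [-4.6, -0.2, 7.2]
opening: 0.125
time: 21.1
eef_pos: [0.5175, 0.1119, 0.1128]
tcp_rot: [0.695, 0.719, -0.0, 0.0]
contact_force: [-8.5, -0.0, 15.9]
opening: 0.129
```

Seated at 0.1128, exactly one pitch (62 mm) above the red. Release and go for yellow vial A.

```bash
python3 -m jog '{"travel":[[0,0,2],[0,0,2],[0,0,0],[0,0,0],[0,0,0]],"dr":[[0,0,0],[0,0,0],[0,0,0],[0,0,0],[0,0,0]],"jaw":[255,180,180,180,180]}' && python3 -m jog '{"travel":[[0,0,10],[0,0,30],[0,0,40],[0,0,30],[-16,40,0]],"dr":[[0,0,0],[0,0,0],[0,0,0],[0,0,0],[0,0,0]],"jaw":[160,140,120,120,120]}' && python3 -m jog '{"travel":[[-16,40,0],[-16,40,0],[-16,40,-20],[-16,37,-30],[0,0,-30]],"dr":[[0,0,0],[0,0,0],[0,0,0],[0,0,0],[0,0,0]],"jaw":[120,120,120,120,120]}' && python3 -m jog '{"travel":[[0,0,-30],[0,0,0],[0,0,0]],"dr":[[0,0,0],[0,0,0],[0,0,0]],"jaw":[120,120,120]}'
python3 - <<'E'
from h import *
view("w13",("yel",),.042)
im,c=shot("side","s13")
for h in("red","yel"):
    for ce,st,m in blobs(im,*HUE[h],25):
        if 260<ce[0]<400 and 180<ce[1]<310: print(h,ce.round(1),st)
for z in(.130,.095):print(proj(c,(.518,.1137+(0.0605 if z<.1 else 0),z)).round(1))
E
```

```text
time: 21.52
eef_pos: [0.5167, 0.1118, 0.1126]
tcp_rot: [0.696, 0.718, -0.0, -0.0]
contact_force: [-0.3, 0.2, 0.4]
opening: 0.296
time: 21.93
eef_pos: [0.5077, 0.1471, 0.2322]
tcp_rot: [0.698, 0.716, 0.005, 0.006]
contact_force: [2.0, 1.4, 0.7]
opening: 0.53
time: 22.35
eef_pos: [0.4421, 0.2987, 0.1526]
tcp_rot: [0.694, 0.72, 0.003, 0.0]
contact_force: [-0.2, -0.9, -0.9]
opening: 0.529
time: 22.6
eef_pos: [0.4418, 0.2933, 0.1194]
tcp_rot: [0.695, 0.719, -0.002, -0.001]
contact_force: [0.5, -0.2, 0.6]
opening: 0.526
22.65 [0.4436 0.2937 0.1215] yaw 1.83 0.527070025473481 [1.  0.8 0.8]
yel [322.8  77.7] [309  62  29  32 740] ctr [0.4406 0.387 ] box [0.4407 0.387 ] len 0.0202 0.0193 dir 92.8
yel [579.2 107.6] [ 561   90   38   37 1043] ctr [0.6242 0.3731] box [0.6242 0.373 ] len 0.025 0.0247 dir 33.7
yel [315.5 186.3] [303 173  26  28 593] ctr [0.4377 0.3089] box [0.4377 0.3086] len 0.0214 0.019 dir 92.3
red [318.4 289.5] [309 288  20   4  77]
yel [318.2 246.2] [316 239   6  16  59]
yel [316.2 268. ] [309 266  16   5  77]
[318.3 246.5]
[317.3 270.5]
```

```bash
python3 -m jog '{"travel":[[-5,15,-10],[0,0,-30],[0,0,-30],[0,0,-22],[0,0,-15]],"dr":[[0,0,0],[0,0,0],[0,0,0],[0,0,0],[0,0,0]],"jaw":[120,120,120,120,120]}' && python3 -m jog '{"travel":[[0,0,0],[0,0,0],[0,0,0],[0,0,0],[0,0,0]],"dr":[[0,0,0],[0,0,0],[0,0,0],[0,0,0],[0,0,0]],"jaw":[120,255,255,255,255]}' 30 && python3 -m jog '{"travel":[[0,0,0],[0,0,20],[0,0,40],[0,0,40],[0,0,40]],"dr":[[0,0,0],[0,0,0],[0,0,0],[0,0,0],[0,0,0]],"jaw":[255,255,255,255,255]}'
```

```text
time: 23.12
eef_pos: [0.4392, 0.3086, 0.0139]
tcp_rot: [0.696, 0.718, 0.001, 0.0]
contact_force: [-0.3, -0.3, 0.1]
opening: 0.529
time: 23.53
eef_pos: [0.4403, 0.3095, 0.0162]
tcp_rot: [0.696, 0.718, 0.002, 0.001]
contact_force: [0.3, -0.5, 5.6]
opening: 0.245
time: 23.95
eef_pos: [0.4375, 0.3084, 0.1552]
tcp_rot: [0.696, 0.718, -0.0, -0.0]
contact_force: [0.3, 0.9, 0.1]
opening: 0.244
```

```bash
python3 -m jog '{"travel":[[0,0,30],[4,-15,25],[5,-20,0],[5,-20,0],[5,-20,0]],"dr":[[0,0,7],[0,0,7],[0,0,7],[0,0,7],[0,0,7]],"jaw":[255,255,255,255,255]}' && python3 -m jog '{"travel":[[5,-20,0],[5,-20,0],[5,-20,0],[5,-20,0],[5,-20,0]],"dr":[[0,0,7],[0,0,7],[0,0,7],[0,0,7],[0,0,7]],"jaw":[255,255,255,255,255]}' && python3 -m jog '{"travel":[[5,-20,0],[5,0,0],[0,0,0],[0,0,0],[0,0,0]],"dr":[[0,0,7],[0,0,7],[0,0,6],[0,0,0],[0,0,0]],"jaw":[255,255,255,255,255]}'
python3 - <<'E'
from h import *
s=get_state();view("w14",("yel","blue"),s["eef_pos"][2]+.03)
E
```

```text
time: 24.37
eef_pos: [0.4573, 0.2332, 0.2101]
tcp_rot: [0.444, 0.896, 0.001, 0.001]
contact_force: [0.0, 1.0, -0.3]
opening: 0.244
time: 24.78
eef_pos: [0.482, 0.1327, 0.2091]
tcp_rot: [0.155, 0.988, 0.0, 0.0]
contact_force: [0.4, -0.1, -0.2]
opening: 0.243
time: 25.2
eef_pos: [0.4919, 0.1136, 0.2088]
tcp_rot: [-0.015, 1.0, 0.0, 0.0]
contact_force: [-1.6, 0.4, -0.8]
opening: 0.248
25.25 [0.4919 0.1138 0.2087] yaw 91.71 0.24341427841520982 [0.2 0.1 0.6]
yel [583.8 138.5] [570 129  28  20 450] ctr [0.4301 0.2115] box [0.4301 0.2114] len 0.0101 0.0073 dir 91.7
yel [289.1 231.5] [277 226  31  16 270] ctr [0.471  0.1007] box [0.4719 0.1019] len 0.0123 0.0066 dir 91.7
yel [345.2 229.9] [335 226  22  16 148] ctr [0.4696 0.1237] box [0.4705 0.1241] len 0.008 0.0069 dir 103.1
yel [320.9 274.3] [ 298  248   47   53 1991] ctr [0.4904 0.1143] box [0.4905 0.1144] len 0.025 0.0192 dir 2.9
yel [550.5 289.8] [540 281  22  19 313] ctr [0.4949 0.2146] box [0.4949 0.2145] len 0.0093 0.0087 dir 25.5
blue [145.6 145. ] [115 138  62  15 660] ctr [0.4375 0.0463] box [0.4375 0.0463] len 0.023 0.0042 dir 87.9
blue [167.1 236.1] [118 230  98  14 533] ctr [0.4746 0.0503] box [0.4746 0.0502] len 0.0397 0.0028 dir 86.6
```

```bash
python3 -m jog '{"travel":[[0,0,-30],[0,0,-30],[0,0,-22],[0,0,-13],[0,0,-4]],"dr":[[0,0,0],[0,0,0],[0,0,0],[0,0,0],[0,0,0]],"jaw":[255,255,255,255,255]}' && python3 -m jog '{"travel":[[0,0,-1],[0,0,-1],[0,0,0]],"dr":[[0,0,0],[0,0,0],[0,0,0]],"jaw":[255,255,255]}' && python3 -m jog '{"travel":[[0,0,-1],[0,0,-1],[0,0,0]],"dr":[[0,0,0],[0,0,0],[0,0,0]],"jaw":[255,255,255]}'
```

```text
time: 25.67
eef_pos: [0.4897, 0.1139, 0.1065]
tcp_rot: [-0.016, 1.0, -0.0, -0.003]
contact_force: [-0.3, -0.5, 0.4]
opening: 0.244
time: 25.92
eef_pos: [0.493, 0.1138, 0.1088]
tcp_rot: [-0.016, 1.0, -0.0, 0.001]
contact_force: [0.3, -0.3, -0.1]
opening: 0.243
time: 26.17
eef_pos: [0.4926, 0.1137, 0.1062]
tcp_rot: [-0.016, 1.0, 0.0, 0.001]
contact_force: [-0.3, -0.7, 1.0]
opening: 0.242
```

```bash
python3 -m jog '{"travel":[[0,0,-1],[0,0,-1],[0,0,0]],"dr":[[0,0,0],[0,0,0],[0,0,0]],"jaw":[255,255,255]}'
```

```text
time: 26.42
eef_pos: [0.4929, 0.1137, 0.106]
tcp_rot: [-0.016, 1.0, -0.0, 0.0]
contact_force: [-4.3, -0.4, 9.8]
opening: 0.246
```

Seated. Release and fetch yellow vial B (nothing near it, same yaw).

```bash
python3 -m jog '{"travel":[[0,0,1],[0,0,1],[0,0,0],[0,0,0],[0,0,0]],"dr":[[0,0,0],[0,0,0],[0,0,0],[0,0,0],[0,0,0]],"jaw":[255,255,150,150,150]}' && python3 -m jog '{"travel":[[0,0,10],[0,0,20],[0,0,40],[0,0,40],[-8,39,0]],"dr":[[0,0,0],[0,0,0],[0,0,0],[0,0,0],[0,0,0]],"jaw":[150,150,150,140,120]}' && python3 -m jog '{"travel":[[-8,39,0],[-8,39,0],[-8,39,0],[-8,39,0],[-8,39,-20]],"dr":[[0,0,0],[0,0,0],[0,0,0],[0,0,0],[0,0,0]],"jaw":[120,120,120,120,120]}' && python3 -m jog '{"travel":[[-4,39,-30],[0,0,-30],[0,0,-15],[0,0,0],[0,0,0]],"dr":[[0,0,0],[0,0,0],[0,0,0],[0,0,0],[0,0,0]],"jaw":[120,120,120,120,120]}'
python3 - <<'E'
from h import *
view("w15",("yel",),.042)
E
```

```text
time: 26.83
eef_pos: [0.4918, 0.1136, 0.1051]
tcp_rot: [-0.016, 1.0, -0.0, -0.0]
contact_force: [0.5, 0.7, -0.4]
opening: 0.41
time: 27.25
eef_pos: [0.4904, 0.1494, 0.2258]
tcp_rot: [-0.013, 1.0, -0.001, 0.009]
contact_force: [2.2, 0.8, 1.6]
opening: 0.528
time: 27.67
eef_pos: [0.4461, 0.3485, 0.2017]
tcp_rot: [-0.016, 1.0, 0.002, 0.004]
contact_force: [1.8, 0.5, 0.9]
opening: 0.527
time: 28.08
eef_pos: [0.4407, 0.3779, 0.1259]
tcp_rot: [-0.016, 1.0, -0.001, -0.001]
contact_force: [0.1, -1.1, 0.3]
opening: 0.53
28.1333 [0.4418 0.3782 0.1276] yaw 91.84 0.5290147656203696 [0.8 0.2 0.7]
yel [331.1 202. ] [319 189  25  27 541] ctr [0.4401 0.3867] box [0.4403 0.3866] len 0.0218 0.0191 dir 3.1
yel [ 12.5 326.2] [   0  288   31   76 1357] ctr [0.5681 0.1008] box [0.5686 0.1001] len 0.0742 0.0217 dir 1.9
```

```bash
python3 -m jog '{"travel":[[-1,9,-15],[0,0,-30],[0,0,-30],[0,0,-25],[0,0,-14]],"dr":[[0,0,0],[0,0,0],[0,0,0],[0,0,0],[0,0,0]],"jaw":[120,120,120,120,120]}' && python3 -m jog '{"travel":[[0,0,0],[0,0,0],[0,0,0],[0,0,0],[0,0,0]],"dr":[[0,0,0],[0,0,0],[0,0,0],[0,0,0],[0,0,0]],"jaw":[120,255,255,255,255]}' 30 && python3 -m jog '{"travel":[[0,0,0],[0,0,20],[0,0,40],[0,0,40],[0,0,40]],"dr":[[0,0,0],[0,0,0],[0,0,0],[0,0,0],[0,0,0]],"jaw":[255,255,255,255,255]}' && python3 -m jog '{"travel":[[10,-35,40],[15,-39,20],[15,-39,0],[15,-39,0],[15,-39,0]],"dr":[[0,0,0],[0,0,0],[0,0,0],[0,0,0],[0,0,0]],"jaw":[255,255,255,255,255]}' && python3 -m jog '{"travel":[[15,-39,0],[18,-38,0],[0,0,0],[0,0,0],[0,0,0]],"dr":[[0,0,0],[0,0,0],[0,0,0],[0,0,0],[0,0,0]],"jaw":[255,255,255,255,255]}'
python3 - <<'E'
from h import *
view("w16",("yel","red"),.132)
E
```

```text
time: 28.55
eef_pos: [0.4405, 0.3865, 0.0119]
tcp_rot: [-0.016, 1.0, -0.0, -0.0]
contact_force: [-0.9, 0.3, -0.5]
opening: 0.527
time: 28.97
eef_pos: [0.442, 0.3881, 0.0151]
tcp_rot: [-0.016, 1.0, 0.001, 0.002]
contact_force: [-0.2, 0.3, 4.3]
opening: 0.245
time: 29.38
eef_pos: [0.4395, 0.3867, 0.1538]
tcp_rot: [-0.016, 1.0, -0.0, -0.001]
contact_force: [0.9, 0.6, 0.2]
opening: 0.243
time: 29.8
eef_pos: [0.5066, 0.207, 0.2026]
tcp_rot: [-0.017, 1.0, 0.0, 0.001]
contact_force: [0.5, 1.0, -0.3]
opening: 0.241
time: 30.22
eef_pos: [0.5388, 0.1319, 0.2013]
tcp_rot: [-0.016, 1.0, 0.0, -0.0]
contact_force: [-0.8, -0.2, -0.0]
opening: 0.245
30.2667 [0.5385 0.1326 0.2012] yaw 91.89 0.24427016878002025 [-0.9  0.  -0.6]
yel [297.2 147.4] [283 133  29  30 695] ctr [0.4941 0.1143] box [0.4943 0.1142] len 0.0206 0.0198 dir 1.3
yel [293.4 179.6] [ 250  171   88   19 1545] ctr [0.5177 0.1117] box [0.5181 0.1118] len 0.0636 0.0136 dir 91.8
yel [320.7 268.5] [ 297  242   48   53 2037] ctr [0.59   0.1343] box [0.5901 0.1341] len 0.0465 0.0368 dir 3.1
yel [549.1 254.1] [538 245  23  20 352] ctr [0.5715 0.3146] box [0.5719 0.3146] len 0.0173 0.0169 dir 91.8
red [ 16.2 183.5] [ 12 180  10   8  66] ctr [ 0.5273 -0.0931] box [ 0.5273 -0.0928] len 0.0066 0.0055 dir 91.8
```

```bash
python3 -m jog '{"travel":[[6,-18,0],[0,0,0],[0,0,-30],[0,0,-30],[0,0,-20]],"dr":[[0,0,0],[0,0,0],[0,0,0],[0,0,0],[0,0,0]],"jaw":[255,255,255,255,255]}' && python3 -m jog '{"travel":[[0,0,-10],[0,0,-2],[0,0,-1],[0,0,0],[0,0,0]],"dr":[[0,0,0],[0,0,0],[0,0,0],[0,0,0],[0,0,0]],"jaw":[255,255,255,255,255]}' && python3 -m jog '{"travel":[[0,0,-1],[0,0,-1],[0,0,0]],"dr":[[0,0,0],[0,0,0],[0,0,0]],"jaw":[255,255,255]}'
```

```text
time: 30.68
eef_pos: [0.5433, 0.1156, 0.1191]
tcp_rot: [-0.017, 1.0, 0.0, -0.001]
contact_force: [-0.8, -0.5, -1.0]
opening: 0.243
time: 31.1
eef_pos: [0.5463, 0.1142, 0.1102]
tcp_rot: [-0.016, 1.0, 0.0, 0.002]
contact_force: [0.5, -0.2, 0.8]
opening: 0.243
time: 31.35
eef_pos: [0.5453, 0.1137, 0.1068]
tcp_rot: [-0.016, 1.0, -0.0, 0.0]
contact_force: [-0.5, 0.0, -0.4]
opening: 0.247
```

```bash
python3 -m jog '{"travel":[[0,0,-1],[0,0,-1],[0,0,0]],"dr":[[0,0,0],[0,0,0],[0,0,0]],"jaw":[255,255,255]}';python3 -m jog '{"travel":[[0,0,-1],[0,0,0],[0,0,0]],"dr":[[0,0,0],[0,0,0],[0,0,0]],"jaw":[255,255,255]}'
```

```text
time: 31.6
eef_pos: [0.5453, 0.1137, 0.105]
tcp_rot: [-0.016, 1.0, -0.0, 0.0]
contact_force: [-1.1, -0.6, 2.9]
opening: 0.245
time: 31.85
eef_pos: [0.5455, 0.1137, 0.1049]
tcp_rot: [-0.016, 1.0, -0.0, 0.0]
contact_force: [-3.9, -0.9, 7.7]
opening: 0.244
```

Down on the tray floor. Release and go look at the cover, which sits at about (0.456,-0.068).

```bash
python3 -m jog '{"travel":[[0,0,1],[0,0,1],[0,0,0],[0,0,0],[0,0,0]],"dr":[[0,0,0],[0,0,0],[0,0,0],[0,0,0],[0,0,0]],"jaw":[255,255,150,150,150]}' && python3 -m jog '{"travel":[[0,0,10],[0,0,20],[0,0,40],[0,0,40],[-15,-30,0]],"dr":[[0,0,0],[0,0,0],[0,0,0],[0,0,0],[0,0,0]],"jaw":[150,150,150,140,110]}' && python3 -m jog '{"travel":[[-15,-30,0],[-15,-30,0],[-15,-30,0],[-15,-30,0],[-10,-30,0]],"dr":[[0,0,-7],[0,0,-7],[0,0,-7],[0,0,-7],[0,0,-7]],"jaw":[110,110,110,110,110]}' && python3 -m jog '{"travel":[[0,0,0],[0,0,0],[0,0,0],[0,0,0],[0,0,0]],"dr":[[0,0,-7],[0,0,-7],[0,0,-7],[0,0,-7],[0,0,-7]],"jaw":[110,110,110,110,110]}' && python3 -m jog '{"travel":[[0,0,0],[0,0,0],[0,0,0],[0,0,0],[0,0,0]],"dr":[[0,0,-7],[0,0,-7],[0,0,-7],[0,0,-1],[0,0,0]],"jaw":[110,110,110,110,110]}'
python3 - <<'E'
from h import *
view("w17",("yel","red","blue"),.052)
E
```

```text
time: 32.27
eef_pos: [0.5448, 0.1138, 0.1048]
tcp_rot: [-0.016, 1.0, 0.0, -0.0]
contact_force: [-0.4, -0.8, -0.7]
opening: 0.41
time: 32.68
eef_pos: [0.5362, 0.0862, 0.2262]
tcp_rot: [-0.018, 1.0, 0.001, 0.009]
contact_force: [1.8, -1.2, 2.4]
opening: 0.568
time: 33.1
eef_pos: [0.4588, -0.0672, 0.2159]
tcp_rot: [0.288, 0.958, -0.0, 0.0]
contact_force: [0.4, -1.2, 0.4]
opening: 0.569
time: 33.52
eef_pos: [0.46, -0.0664, 0.216]
tcp_rot: [0.563, 0.826, 0.0, 0.0]
contact_force: [0.0, -0.1, -0.8]
opening: 0.568
time: 33.93
eef_pos: [0.4601, -0.0662, 0.2157]
tcp_rot: [0.707, 0.707, 0.0, 0.0]
contact_force: [-0.1, 0.5, -0.0]
opening: 0.572
33.9833 [ 0.4601 -0.0662  0.2157] yaw 0.0 0.5684606717566013 [ 0.6 -0.1 -0.5]
yel [395.1  51.6] [363  49  66   6 241] ctr [0.5316 0.0607] box [0.5319 0.0606] len 0.0618 0.0033 dir 2.1
red [380.1  64. ] [356  63  50   3  91] ctr [0.5179 0.0498] box [0.5182 0.0498] len 0.047 0.0016 dir 2.1
blue [416.9 179.3] [407 132  21  98 577] ctr [ 0.5633 -0.0634] box [ 0.5632 -0.0671] len 0.1069 0.0072 dir 86.9
blue [319.9 169.1] [315 151  11  43 337] ctr [ 0.46   -0.0524] box [ 0.4601 -0.056 ] len 0.0453 0.0097 dir 88.0
```

```bash
python3 - <<'E'
from h import *
im,c=load("w17")
for lo in((100,80,25),(95,60,15)):
  for ce,st,m in blobs(im,lo,(132,255,255),100):
    if 290<ce[0]<340: print(ce,st,"top",ray(c,320,st[1],.052)[:2],"bot",ray(c,320,st[1]+st[3],.052)[:2])
cv2.imwrite("pics/w17c.png",cv2.resize(im[100:300,230:430],(600,600),interpolation=cv2.INTER_CUBIC)[:,:,::-1])
E
```

```text
[319.73043478 178.05391304] [314 150  12  58 575] top [ 0.46003765 -0.0323945 ] bot [ 0.46001001 -0.09552112]
[319.54908486 178.32612313] [314 150  12  58 601] top [ 0.46003765 -0.0323945 ] bot [ 0.46001001 -0.09552112]
```

View pics/w17c.png

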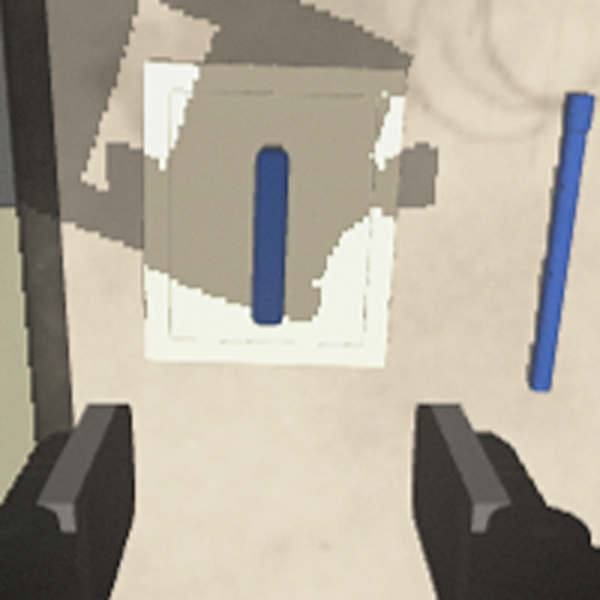

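The cover's handle is at (319,178), i.e. (0.460,-0.064). It's aligned with the jaws and the plate is free. Gripping.

```bash
python3 -m jog '{"travel":[[0,2,-40],[0,0,-40],[0,0,-40],[0,0,-35],[0,0,-20]],"dr":[[0,0,-1.5],[0,0,0],[0,0,0],[0,0,0],[0,0,0]],"jaw":[110,110,110,110,110]}' && python3 -m jog '{"travel":[[0,0,-15],[0,0,0],[0,0,0],[0,0,0],[0,0,0]],"dr":[[0,0,0],[0,0,0],[0,0,0],[0,0,0],[0,0,0]],"jaw":[110,110,255,255,255]}' 60 && python3 -m jog '{"travel":[[0,0,0],[0,0,0],[0,0,20],[0,0,40],[0,0,40]],"dr":[[0,0,0],[0,0,0],[0,0,0],[0,0,0],[0,0,0]],"jaw":[255,255,255,255,255]}' && python3 -m jog '{"travel":[[0,0,40],[0,0,40],[0,0,30],[8,0,15],[10,0,0]],"dr":[[0,0,0],[0,0,1],[0,0,1],[0,0,1],[0,0,0.5]],"jaw":[255,255,255,255,255]}' && python3 -m jog '{"travel":[[15,20,0],[15,0,0],[0,0,0],[0,0,0]],"dr":[[0,0,0],[0,0,0],[0,0,0],[0,0,0]],"jaw":[255,255,255,255]}'
python3 - <<'E'
from h import *
s=get_state();HUE["blue"]=((100,80,25),(132,255,255))
im,c=view("w18",("blue","yel"),s["eef_pos"][2]+.027)
for ce,st,m in blobs(im,*HUE["yel"],60): 
    print(ce,"yh",ray(c,*ce,.138)[:2].round(4),[ray(c,*p,.138)[:2].round(4).tolist() for p in cv2.boxPoints(cv2.minAreaRect(cv2.findNonZero(m)))])
E
```

```text
time: 34.4
eef_pos: [0.4573, -0.0632, 0.0364]
tcp_rot: [0.716, 0.698, -0.001, -0.003]
contact_force: [-2.3, -0.4, 0.0]
opening: 0.571
time: 34.82
eef_pos: [0.4614, -0.0647, 0.027]
tcp_rot: [0.717, 0.697, 0.001, 0.001]
contact_force: [-0.7, -0.2, 0.7]
opening: 0.147
time: 35.23
eef_pos: [0.4581, -0.0635, 0.1247]
tcp_rot: [0.717, 0.697, -0.001, -0.002]
contact_force: [1.6, 0.4, -0.6]
opening: 0.128
time: 35.65
eef_pos: [0.4802, -0.0649, 0.2557]
tcp_rot: [0.695, 0.719, 0.002, 0.005]
contact_force: [0.8, -0.4, -0.6]
opening: 0.128
time: 35.98
eef_pos: [0.5074, -0.0438, 0.248]
tcp_rot: [0.695, 0.719, -0.001, -0.002]
contact_force: [-0.1, -0.3, -1.4]
opening: 0.127
36.0333 [ 0.5071 -0.044   0.2482] yaw 1.86 0.12938703875330076 [-0.1 -0.1 -1.2]
blue [320.9 263.3] [ 308  199   27  132 3306] ctr [ 0.5081 -0.0373] box [ 0.5082 -0.0401] len 0.0636 0.0106 dir 92.6
yel [310.6   4.8] [299   0  25  13 241] ctr [0.5012 0.0613] box [0.5013 0.061 ] len 0.0083 0.0036 dir 1.9
yel [340.5  22.6] [333   0  16  47 713] ctr [0.5118 0.0562] box [0.5118 0.056 ] len 0.0144 0.0052 dir 93.4
yel [372.1   5.8] [360   0  27  15 307] ctr [0.5224 0.0617] box [0.5228 0.0614] len 0.0089 0.0043 dir 1.9
yel [337.8  86.5] [311  86  55   2 109] ctr [0.5119 0.0352] box [0.512  0.0352] len 0.0199 0.0003 dir 1.9
[310.58506224   4.83817427] yh [0.4949 0.1049] [[0.4861, 0.1078], [0.5042, 0.1084], [0.5045, 0.1004], [0.4862, 0.0998]]
[340.52875175  22.63534362] yh [0.5182 0.0937] [[0.5117, 0.1086], [0.523, 0.109], [0.5248, 0.0776], [0.5131, 0.0772]]
[372.10423453   5.7752443 ] yh [0.5414 0.1058] [[0.532, 0.1093], [0.5516, 0.1099], [0.5524, 0.1006], [0.5327, 0.1]]
[337.75229358  86.49541284] yh [0.5183 0.0477] [[0.4967, 0.0473], [0.5403, 0.0488], [0.5403, 0.048], [0.4967, 0.0466]]
```

```bash
python3 -m jog '{"travel":[[4,39,0],[4,39,0],[2,39,0],[0,38,0],[0,0,0]],"dr":[[0,0,0],[0,0,0],[0,0,0],[0,0,0],[0,0,0]],"jaw":[255,255,255,255,255]}' && python3 -m jog '{"travel":[[0,0,-20],[0,0,-25],[0,0,0],[0,0,0],[0,0,0]],"dr":[[0,0,0],[0,0,0],[0,0,0],[0,0,0],[0,0,0]],"jaw":[255,255,255,255,255]}'
python3 - <<'E'
from h import *
HUE["blue"]=((100,80,25),(132,255,255))
im,c=shot("side","s19");a,ca=shot("scene","c19");s=get_state();print(np.array(s["eef_pos"]).round(4))
for n,x,k in(("side",im,c),("scene",a,ca)):
    for h in("red","yel","blue"):
        for ce,st,m in blobs(x,*HUE[h],20):
            if 290<ce[0]<345 and 160<ce[1]<310: print(n,h,ce.round(1),st)
    print(n,"red lab",proj(k,(.518,.1137+.0605,.033)).round(1),"yel handle",proj(k,(.518,.1137,.130)).round(1),"blue",proj(k,(.518,.1137,s["eef_pos"][2]+.019)).round(1))
E
```

```text
time: 36.45
eef_pos: [0.5165, 0.1158, 0.2494]
tcp_rot: [0.694, 0.72, 0.0, -0.002]
contact_force: [0.6, -0.6, -2.2]
opening: 0.126
time: 36.87
eef_pos: [0.5182, 0.1103, 0.2059]
tcp_rot: [0.696, 0.718, 0.0, 0.0]
contact_force: [1.5, -1.4, -0.3]
opening: 0.127
[0.519  0.1104 0.207 ]
side red [318.4 289.5] [309 288  20   4  77]
side yel [318.6 247.8] [316 240   6  15  66]
side yel [308.7 246.5] [305 244   8   6  43]
side yel [328.1 246.6] [325 244   7   6  41]
side yel [318.5 268. ] [309 266  20   5 100]
side blue [342.3 182. ] [332 169  18  31 351]
side blue [330.2 192.2] [325 184  11  17 114]
side blue [318.3 213.7] [316 207   6  15  64]
side red lab [317.4 291.7] yel handle [318.3 246.5] blue [318.3 212.4]
scene red [310.5 237.9] [304 235  13   7  35]
scene yel [305.6 208.5] [301 204  10  10  45]
scene yel [309.9 223.9] [304 221  13   7  42]
scene blue [304.3 186.1] [302 181   6  10  36]
scene blue [343.3 264.1] [335 252  18  25  64]
scene red lab [294.3 218.9] yel handle [301.6 206.4] blue [301.5 182.6]
```

The side view agrees: the blue handle is within 1 mm of the yellow one, with both yellow vials standing beside it. Lowering.

```bash
python3 -m jog '{"travel":[[-1,1,-12],[0,0,-10],[0,0,-7],[0,0,-2],[0,0,-2]],"dr":[[0,0,0],[0,0,0],[0,0,0],[0,0,0],[0,0,0]],"jaw":[255,255,255,255,255]}' && python3 -m jog '{"travel":[[0,0,-2],[0,0,-2],[0,0,-2],[0,0,-2],[0,0,0]],"dr":[[0,0,0],[0,0,0],[0,0,0],[0,0,0],[0,0,0]],"jaw":[255,255,255,255,255]}' && python3 -m jog '{"travel":[[0,0,-1],[0,0,-1],[0,0,0]],"dr":[[0,0,0],[0,0,0],[0,0,0]],"jaw":[255,255,255]}'
```

```text
time: 37.38
eef_pos: [0.5165, 0.1117, 0.171]
tcp_rot: [0.696, 0.718, -0.001, -0.001]
contact_force: [0.1, 0.7, -1.7]
opening: 0.124
time: 37.8
eef_pos: [0.5176, 0.1118, 0.1651]
tcp_rot: [0.696, 0.718, 0.0, 0.0]
contact_force: [-0.9, 1.2, 2.4]
opening: 0.122
time: 38.05
eef_pos: [0.5179, 0.1118, 0.1649]
tcp_rot: [0.696, 0.718, 0.001, 0.001]
contact_force: [-3.7, -0.7, 9.0]
opening: 0.129
```

Seated at 0.165 as predicted. Release, lift off, then verify the stack and locate the bell head.

```bash
python3 -m jog '{"travel":[[0,0,2],[0,0,0],[0,0,0],[0,0,0],[0,0,0]],"dr":[[0,0,0],[0,0,0],[0,0,0],[0,0,0],[0,0,0]],"jaw":[255,180,180,180,180]}' && python3 -m jog '{"travel":[[0,0,10],[0,0,30],[0,0,40],[0,0,0],[0,0,0]],"dr":[[0,0,0],[0,0,0],[0,0,0],[0,0,0],[0,0,0]],"jaw":[160,140,140,140,140]}' && python3 -m jog '{"travel":[[8,35,0],[8,35,0],[8,35,0],[0,0,0],[0,0,0]],"dr":[[0,0,0],[0,0,0],[0,0,0],[0,0,0],[0,0,0]],"jaw":[255,255,255,255,255]}'
python3 - <<'E'
from h import *
HUE["blue"]=((100,80,25),(132,255,255))
view("w20",("yel","blue"),.072)
im,c=shot("side","s20");a,ca=shot("scene","c20")
for n,x,k in(("side",im,c),("scene",a,ca)):
    for h in("red","yel","blue"):
        for ce,st,m in blobs(x,*HUE[h],12):
            if 230<ce[0]<345 and 160<ce[1]<350: print(n,h,ce.round(1),st)
    print(n,"blue",proj(k,(.518,.1127,.182)).round(1))
for w,q in(("w7",(501.5,134.4)),("w13",(579.2,107.6)),("scene0",(292,177.3)),("side0",(274.6,328.5))):
    print(w,ray(load(w)[1],*q,.072).round(4),ray(load(w)[1],*q,.068).round(4))
A=cv2.resize(im[190:310,270:360],(450,600),interpolation=cv2.INTER_CUBIC);B=cv2.resize(a[165:255,270:340],(350,450),interpolation=cv2.INTER_CUBIC)
B=np.vstack([B,np.zeros((150,350,3),np.uint8)]);cv2.imwrite("pics/v20.png",np.hstack([A,B])[:,:,::-1])
E
```

```text
time: 38.47
eef_pos: [0.5169, 0.1118, 0.1638]
tcp_rot: [0.696, 0.718, -0.0, -0.0]
contact_force: [-0.5, -0.2, -0.1]
opening: 0.296
time: 38.88
eef_pos: [0.5191, 0.1118, 0.2486]
tcp_rot: [0.696, 0.718, 0.003, 0.003]
contact_force: [0.6, -0.4, -0.5]
opening: 0.453
time: 39.3
eef_pos: [0.5403, 0.218, 0.2427]
tcp_rot: [0.695, 0.719, -0.001, -0.001]
contact_force: [0.7, -0.5, -0.2]
opening: -0.0
39.35 [0.5403 0.217  0.2429] yaw 1.93 0.0005928897089434784 [-0.6 -0.8  0.1]
yel [390.7  27.2] [380  15  23  26 462] ctr [0.6018 0.3696] box [0.6021 0.3692] len 0.0214 0.0208 dir 96.3
yel [269.5 136.3] [262 128  16  17 208] ctr [0.4852 0.2633] box [0.4851 0.2635] len 0.0165 0.0156 dir 89.8
yel [295.6 229. ] [271 227  49   5 239] ctr [0.5138 0.1601] box [0.5131 0.1601] len 0.0548 0.0049 dir 2.1
side red [318.4 289.5] [309 288  20   4  77]
side yel [318.5 253. ] [316 252   6   3  14]
side yel [318.5 268. ] [309 266  20   5 100]
side yel [274.6 328.5] [271 326   9   6  43]
side blue [338.6 183.5] [324 169  26  31 609]
side blue [318.6 228.1] [317 221   4  16  58]
side blue [318.3 228.2]
scene red [310.5 237.8] [304 235  13   6  32]
scene yel [292.1 177.4] [290 176   5   4  15]
scene yel [310.  223.9] [304 221  13   7  43]
scene blue [301.4 194. ] [297 188  10  13  54]
scene blue [343.3 264.1] [335 252  18  25  64]
scene blue [301.7 193.9]
w7 [0.6004 0.372  0.072 ] [0.6028 0.3718 0.068 ]
w13 [0.5992 0.3716 0.072 ] [0.6025 0.3718 0.068 ]
scene0 [0.5976 0.3645 0.072 ] [0.6   0.37  0.068]
side0 [0.6008 0.3799 0.072 ] [0.6016 0.3746 0.068 ]
```

View pics/v20.png

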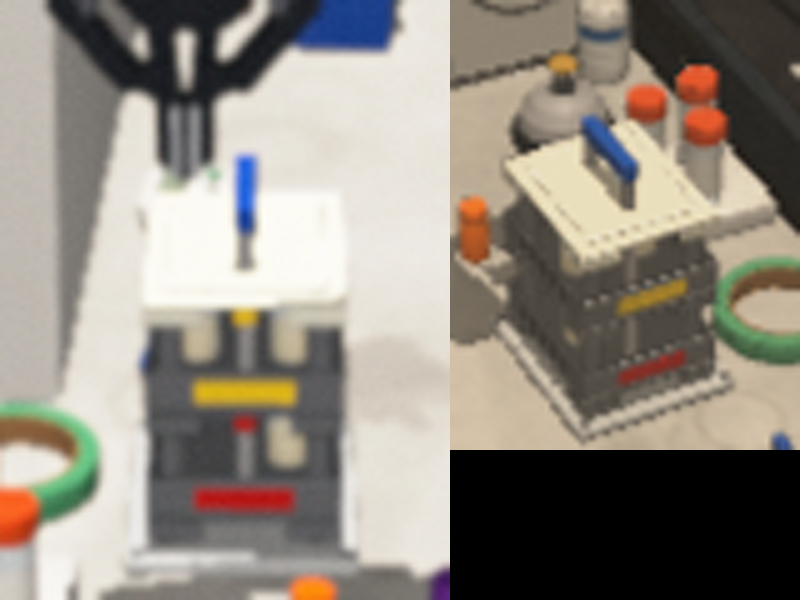

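The cover, yellow and red trays are fully nested. Both yellow vials and the red vial stand inside. Blue handle is at (318.6,228.1) against 228.2 predicted. Before pressing the bell at (0.601,0.371), a clearance check on the bottle and tubes.

```bash
python3 - <<'E'
from h import *
c=load("side0")[1];b=ray(c,241,376,0);print("bottle base",b)
for z in(.06,.08,.1,.12,.14): print(z,proj(c,(b[0],b[1]-.015,z)).round(1))
ca=load("scene0")[1]
for z in(.06,.08,.1,.12): print(z,proj(ca,(b[0],b[1]-.015,z)).round(1), "tubes", [ray(ca,*q,z)[:2].round(3).tolist() for q in((319,181),(309,185),(321,190))],[ray(c,*q,z)[:2].round(3).tolist() for q in((262.6,281),(250.8,293),(271,292))])
E
```

```text
bottle base [6.65509143e-01 4.46210435e-01 1.11022302e-16]
0.06 [240.6 348. ]
0.08 [240.  340.1]
0.1 [239.4 332. ]
0.12 [238.7 323.9]
0.14 [238.1 315.6]
0.06 [300.5 167.3] tubes [[0.687, 0.313], [0.641, 0.306], [0.667, 0.257]] [[0.657, 0.172], [0.678, 0.227], [0.629, 0.221]]
0.08 [300.5 163. ] tubes [[0.674, 0.287], [0.628, 0.28], [0.653, 0.232]] [[0.651, 0.204], [0.672, 0.258], [0.624, 0.252]]
0.1 [300.5 158.7] tubes [[0.66, 0.261], [0.615, 0.254], [0.64, 0.207]] [[0.646, 0.236], [0.665, 0.288], [0.62, 0.282]]
0.12 [300.5 154.3] tubes [[0.646, 0.235], [0.602, 0.228], [0.627, 0.182]] [[0.64, 0.268], [0.659, 0.319], [0.615, 0.313]]
```

Bottle and tubes top out below about 0.09 m, well clear of the gripper body. Moving over the bell.

```bash
python3 -m jog '{"travel":[[15,38,0],[15,38,0],[15,38,0],[15,38,0],[0,0,-30]],"dr":[[0,0,0],[0,0,0],[0,0,0],[0,0,0],[0,0,0]],"jaw":[255,255,255,255,255]}' && python3 -m jog '{"travel":[[0,0,-40],[0,0,-40],[0,0,-30],[0,0,0],[0,0,0]],"dr":[[0,0,0],[0,0,0],[0,0,0],[0,0,0],[0,0,0]],"jaw":[255,255,255,255,255]}'
```

```text
time: 39.87
eef_pos: [0.606, 0.3745, 0.2218]
tcp_rot: [0.695, 0.719, 0.008, 0.002]
contact_force: [-0.2, -0.5, 1.5]
opening: -0.002
time: 40.28
eef_pos: [0.5999, 0.367, 0.1019]
tcp_rot: [0.696, 0.718, -0.003, -0.001]
contact_force: [0.9, 0.4, 0.7]
opening: 0.002
```

```bash
python3 -m jog '{"travel":[[1,4,-10],[0,0,-8],[0,0,-6],[0,0,-3],[0,0,0]],"dr":[[0,0,0],[0,0,0],[0,0,0],[0,0,0],[0,0,0]],"jaw":[255,255,255,255,255]}' && python3 -m jog '{"travel":[[0,0,-3],[0,0,-3],[0,0,-2],[0,0,-2],[0,0,0]],"dr":[[0,0,0],[0,0,0],[0,0,0],[0,0,0],[0,0,0]],"jaw":[255,255,255,255,255]}'
```

```text
time: 40.7
eef_pos: [0.6018, 0.3727, 0.0769]
tcp_rot: [0.696, 0.718, -0.0, -0.0]
contact_force: [-1.1, 0.2, 0.2]
opening: 0.005
time: 41.12
eef_pos: [0.6025, 0.3731, 0.0679]
tcp_rot: [0.696, 0.718, 0.001, 0.0]
contact_force: [-0.8, -0.0, 4.0]
opening: -0.0
```

```bash
python3 -m jog '{"travel":[[0,0,-2],[0,0,-2],[0,0,-1],[0,0,0]],"dr":[[0,0,0],[0,0,0],[0,0,0],[0,0,0]],"jaw":[255,255,255,255]}' && python3 -m jog '{"travel":[[0,0,-1],[0,0,-1],[0,0,0],[0,0,0]],"dr":[[0,0,0],[0,0,0],[0,0,0],[0,0,0]],"jaw":[255,255,255,255]}'
```

```text
time: 41.45
eef_pos: [0.6026, 0.3731, 0.0637]
tcp_rot: [0.696, 0.718, 0.001, 0.0]
contact_force: [-1.8, 0.2, 6.7]
opening: -0.0
time: 41.78
eef_pos: [0.6027, 0.3731, 0.0636]
tcp_rot: [0.696, 0.719, 0.0, 0.0]
contact_force: [-4.5, -1.6, 13.7]
opening: -0.001
```

At the stop: z held at 0.0636 with force rising to 13.7 N. Back off, recheck the stack and hand in.

```bash
python3 -m jog '{"travel":[[0,0,5],[0,0,15],[0,0,30],[0,0,40],[0,0,40]],"dr":[[0,0,0],[0,0,0],[0,0,0],[0,0,0],[0,0,0]],"jaw":[255,255,255,255,255]}' && python3 -m jog '{"travel":[[0,0,0],[0,0,0],[0,0,0],[0,0,0],[0,0,0]],"dr":[[0,0,0],[0,0,0],[0,0,0],[0,0,0],[0,0,0]],"jaw":[255,255,255,255,255]}'
python3 - <<'E'
from h import *
HUE["blue"]=((100,80,25),(132,255,255))
im,c=shot("side","s21")
for h in("red","yel","blue"):
    for ce,st,m in blobs(im,*HUE[h],12):
        if 230<ce[0]<345 and 180<ce[1]<350: print(h,ce.round(1),st)
d=np.abs(im.astype(int)-load("s20")[0]).max(2)[215:305,290:350];print("stack diff",(d>40).sum())
E
```

```text
time: 42.2
eef_pos: [0.6006, 0.3721, 0.1893]
tcp_rot: [0.696, 0.718, -0.002, -0.001]
contact_force: [0.9, 1.0, 0.4]
opening: -0.0
time: 42.62
eef_pos: [0.6008, 0.3722, 0.1874]
tcp_rot: [0.696, 0.718, -0.002, -0.001]
contact_force: [-0.6, 0.3, -0.0]
opening: 0.003
red [318.4 289.5] [309 288  20   4  77]
yel [318.5 253. ] [316 252   6   3  14]
yel [318.5 268. ] [309 266  20   5 100]
yel [274.6 328.6] [271 326   8   6  37]
blue [337.6 184.1] [326 168  24  32 679]
blue [318.6 228. ] [317 221   4  16  57]
stack diff 469
```

```bash
python3 -c "
from plant import *
print(sign_off())"
```

```text
the job is handed in; nothing more can be done
None
```

The stack is made up on the dock, the bell has been rung, and the job is handed in at about 43 s of the 210 s; no verdict was reported.

- **Stack:** the red-handled tray is on the dock with the one red-capped vial in it. The yellow-handled tray is on that with both yellow-capped vials, and the white cover is on top. Only three vials were present. I left the orange and purple look-alikes, the rack tubes, the timer, the tape roll and the marker alone.
- **Seating:** the two trays and the cover each came down on a firm stop within about 2 mm of the worked-out height. The last side and scene views put the handles and labels where a fully seated stack should be, within about 1 px, with the vials upright inside.
- **Bell:** I pressed until the height stopped at 0.0636 m and the force rose past 6 N to 13.7 N. After I let go, the plunger showed again at its rest position in the side view.
- **One check disagreed:** comparing the side view before and after ringing, 469 pixels changed in the stack region. The handle and label positions did not move, so I took it to be the arm's shadow and did not look further.

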